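# Fit the knob to the gas tap and hold it pushed in

### The job

Take the pointer-shaped knob (the one with the bar grip, not the round fluted handwheel) up out of its pocket in the spare-parts tray and fit it to the gas tap on the test stand: turn it so that the flat in its bore meets the flat of the spindle, push it fully home on the spindle and go on pressing until the sprung spindle is all the way in, as you do to hold a flame-failure valve open. Finish while still gripping the knob and holding it pressed in; leave everything else on the counter where it is.

Things in the scene. Friction and masses are not known exactly. Their poses are not given: they have to be found in the camera images.
- knob: Black plastic knob to fit, 40 mm high, 70 g: round skirt 50 mm across, 14 mm high; on it an upright bar grip (from 14 to 40 mm up), 16 mm wide, its flat flanks facing the knob's +y and -y and running from x = -20 to +17 mm, then narrowing to a nose. Origin: centre of the underside; x to the nose, z up. Lies bore down in a round tray pocket, within 0.5 rad of the tray's x; graspable on the flanks.
- knob_bore (a point): Roof of the D-shaped bore in the middle of the knob's underside, on its axis, 14 mm above the underside; axes as the knob. The bore is 14 mm deep and 13 mm across; its flat lies 3.5 mm from the axis on the nose side (+x).
- knob_nose (a point): Point of the nose of the knob's bar grip: 29 mm from the axis along the knob's x (it overhangs the skirt by 4 mm), 27 mm above the underside. A thin white line on top of the bar runs to the nose.
- tray: Fixed grey moulded tray, 150 (x) by 220 (y) by 26 mm high. Two round pockets, 55 mm across and 12 mm deep (floor 14 mm above the counter), at x = +22, y = +54 and -54 mm hold the knob and the handwheel, either way round; three 36 by 52 mm pockets at x = -45 mm hold small spares, none above 4 mm over the rim. Origin: centre of its underside.
- tap: Fixed test stand: base plate 110 (x) by 215 (y) mm, brass gas tap, upright spindle, copper pipe along y, round gauge 48 mm across facing up at y = +106 mm (top at 89 mm), brass magnet unit with a thin copper tail to -x. The spindle's flat faces +x, away from the magnet unit. Collar 19 mm across ends at 84 mm height; nothing within 75 mm of the axis is higher. Origin: on the counter under the axis.
- spindle_tip (a point): Centre of the spindle's upper end, on its axis, 106 mm above the counter when out; sinks with it. x points square out of the flat, z up. The spindle is a metal D-shaft 12 mm across, flat 3 mm from its axis (+x side), 22 mm out of the collar, tip chamfered about 1.2 mm; it does not turn. With the knob home the bore's roof rests on this tip.
- spindle (a joint): How far the spindle is pushed in (straight down), m: 0 out, 0.005 fully in, on its stop. Its spring takes 4 N to start and 9 N at full depth, and pushes back out when let go. With the knob home and the spindle fully in, the skirt's underside is 3 mm above the collar.
- handwheel: Bystander: round black fluted handwheel, 50 mm across, 22 mm high, in the tray's other round pocket.
- cap_nut: Bystander: brass hexagon cap nut, 27 mm, in the tray's middle small pocket.
- elbow: Bystander: copper elbow, 40 mm legs, lying between the tray and the stand, to the back.
- adaptor: Bystander: brass threaded adaptor, 35 mm across, 42 mm high, standing between the tray and the stand.
- tee: Bystander: copper tee, 64 mm long, lying towards the back of the counter.
- coupling: Bystander: black plastic pipe coupling, 42 mm across, 64 mm high, standing towards the back.
- wrench: Bystander: steel wrench, 200 mm, lying towards the back.
- tape: Bystander: white roll of thread tape, 54 mm across, 14 mm high, lying towards the back.
Mind the look-alikes: they are no part of the job. What is shaped like the knob but green or turquoise is not meant.

How it is judged (in metres and radians):
On the way, in this order (a step that is already met when the one before it is completed fails the run):
1. the knob is lifted clear of the tray in the gripper (z of knob in the frame of tray above 0.032 m and contact force between the fingers and knob above 1 N and contact force between knob and tray below 0.1 N), for 0.2 s.
2. the knob is home on the spindle, flat to flat, and the spindle is pressed fully in (z of knob_bore in the frame of spindle_tip between -0.002 and 0.0015 m and horizontal distance between knob_bore and spindle_tip below 0.002 m and angle between the x axis of knob and the x axis of spindle_tip, either way round below 0.35 rad and x of knob_nose in the frame of spindle_tip above 0.02 m and angle between knob's own z axis and vertical below 0.1 rad and value of joint spindle above 0.004 m and contact force between knob and tap above 5 N and contact force between the fingers and knob above 1 N), for 0.5 s.
At the end, for the whole second after the job is handed in: Knob still gripped (over 1 N), upright (0.1 rad), its bore's roof within 1.5 mm in height and 2 mm sideways of the spindle's tip, nose on the flat's side (0.35 rad), spindle pressed in at least 4 of its 5 mm, over 5 N between knob and tap, through the last second; no other part moved over 30 mm (all of step 2); the arm keeps its last pose, push and grip.
It fails at once if another part or tool is moved by more than 30 mm (distance of any of handwheel, cap_nut, elbow, adaptor, tee, coupling, wrench, tape from where it was at the start of the episode above 0.03 m).
It also fails if it takes over 48 s, if anything falls off the work surface, if the arm or the gripper's body presses on something with over 40 N, if the wrist force passes 120 N, or if a joint passes its speed limit or range.

### The arm

A 6-joint arm with a two-finger parallel gripper is mounted at the origin on the work surface. World frame = base frame: x ahead of the robot, y to its left, z up, the work surface at z = 0. Lengths are in m, angles in degrees, forces in N, time in s.
With the tool pointing down it reaches from about 0.325 to 0.925 m from the base axis. Payload 3.1 kg.
Tool frame: the origin (TCP) lies between the finger pads; the fingertips stand 8 mm ahead of it and the grasp point (between the pads) lies 11 mm behind it; z points along the fingers, x is the direction in which the jaws open and shut, and the axes are right-handed (so a half turn about z gives the same grasp; the last joint's range is limited). The gripper opens to 85 mm and grips with 20 to 120 N. Pads are 22 mm wide; open, the fingers measure 114 mm over their backs; the gripper's body (76 mm by 85 mm) begins 54 mm behind the grasp point. The pads swing forward as they close: fully open they stand 13 mm farther back than shut.
Start: joints at [59.462, 12.427, 92.441, -0, 75.132, -6.429], TCP at [0.255, 0.57, 0.239] pointing down, gripper open.
Joint ranges: [-157.48, 157.48], [-44.54, 120.13], [17.64, 146.25], [-64.5, 244.5], [7.68, 150.69], [-147.95, 147.95]. Speed limits (degrees/s): [159.86, 159.86, 180, 180, 180, 180].

### API

Orientations are given as [roll, pitch, yaw] about the fixed x, y, z axes, in that order (R = Rz(yaw) Ry(pitch) Rx(roll)).
In Python, from plant import env, vision gives the robot as it stands.
- The arm moves only by the tool jog_arm, never from a script. Its argument "series" is text: rows parted by semicolons, each of 5 numbers parted by spaces: the gripper's target within -1 to 1 (fully open at 1, half-way at 0, shut at -1), then the shift along the world's x, y, z in units of 30 mm (1.0 is 30 mm), then the turn about the world's z in units of 5 degrees (1.0 is 5 degrees). In form: claw x y z spin; .... A call has 1 to 12 rows; each row shifts and turns the commanded pose from where the row before left it; what a row does not reach is not made up. A row lasts 1/12 s, in which the tool goes at most 41.7 mm and 7.16 degrees, less where a joint would pass 70% of its speed; a pose out of reach is approached as far as the arm can. A call is refused whole if a number of a shift passes 1 or a number of a turn 1, either way. A call with a gripper value outside its range is refused whole. The fingers move at their own pace and stop on an object; "force" is the grip in N (left out, the last holds). Time passes only in rows, so rows that do not move let the fingers close. It gives the time, the measured TCP pose, the force and the opening at its end, in the units of the state.
- env.sense(): the state, without advancing time (a new reading comes with each control period).
- vision.snapshot(name): name is "side" or "top" or "wrist"; returns a dict with "image" (480x640x3 uint8, red, green, blue), "fx", "fy", "cx", "cy" (pixels), "origin" and "rotation" of the camera in the world. Camera axes: x right, y down, z forward; pixel columns grow to the right and rows downward; lengths in m; the calibration is good to about 2 mm. A picture is of the moment at which its call begins. There is no depth.
- env.sign_off(): hands the job in, once; it reports no verdict.
The state is a dict: "t": time; "joints": joint angles; "dq": joint speeds; "joint_torque": joint torques, N m; "ee_pos": TCP position; "ee_rot": TCP orientation; "contact_force": force on the tool from outside, world axes, zero at the start; "torque": the same for the moment, N m; "grip_width": opening from 0.0 (shut) to 1.0 (fully open).
Only numpy, scipy, OpenCV 4.12 (cv2) and the standard library are available. Lean on these libraries where they do the work, as an engineer would, in place of code of your own. Each camera call takes 0.05 s, during which the arm holds its last target. There are 200 camera calls.

## Working session

There is one attempt and no reset: what is moved stays moved. The work goes in short steps, Python scripts to look and compute and a tool call to move; the robot and the scene stay as the last step left them, time stands still between calls to the robot, and variables do not carry over. Pictures are saved under pics/ and viewed, about 8 in all and at most 12, crops included, and the job is handed in when it is done.

Besides the shell and the picture viewer there is one more tool, called after "Request:" by a JSON object that holds its "name" and its "arguments", one argument or row to a line. jog_arm: Moves the arm, as the interface text tells. Its arguments: {"type":"object","properties":{"series":{"type":"string"},"force":{"type":"number"}},"required":["series"]}

```bash
mkdir -p pics; cat > h.py <<'E'
import numpy as np, cv2
from plant import env, vision
def snap(n,f=None):
    s=vision.snapshot(n); 
    if f: cv2.imwrite('pics/'+f,cv2.cvtColor(np.asarray(s['image']),cv2.COLOR_RGB2BGR))
    return s
def ray(s,u,v):
    d=np.array([(u-s['cx'])/s['fx'],(v-s['cy'])/s['fy'],1.0]); return np.array(s['origin']),np.array(s['rotation'])@d
def onz(s,u,v,z):
    o,d=ray(s,u,v); return o+d*(z-o[2])/d[2]
def proj(s,p):
    c=np.array(s['rotation']).T@(np.array(p)-np.array(s['origin'])); return s['fx']*c[0]/c[2]+s['cx'],s['fy']*c[1]/c[2]+s['cy']
E
python3 - <<'E'
from h import *
for n in('top','side','wrist'):
    s=snap(n,n+'0.png'); print(n,s['fx'],s['cx'],s['cy'],np.round(s['origin'],3),np.round(s['rotation'],3).tolist())
print(env.sense())
E
```

```text
top 583.214823319556 314.3410892352169 233.3469221702477 [0.459 0.022 1.172] [-174.68, -0.425, -91.194]
side 571.571638725181 313.4778294218994 240.57582510155274 [ 0.189 -0.411  0.786] [-140.282, -0.241, -41.858]
wrist 336.78937272834366 320.9721138325957 237.53385436531153 [0.178 0.605 0.373] [160.851, 0.133, 65.88]
{'t': 0.15, 'joints': array([ 5.94614694e+01,  1.24668409e+01,  9.25091212e+01,  7.79905566e-04,
        7.51333695e+01, -6.42909506e+00]), 'dq': array([ 0.0933311 , -0.00823235, -0.3064135 ,  0.06547536,  0.00484278,
       -0.1159822 ]), 'joint_torque': array([-7.11449666e-04, -3.97448552e+01, -3.04417992e+01, -1.32282803e-04,
        5.75356185e-03,  1.73054514e-05]), 'ee_pos': array([0.25496301, 0.56994748, 0.23825206]), 'ee_rot': array([-1.79987009e+02,  1.08559711e-01,  6.58903760e+01]), 'contact_force': array([ 0.78483833, -0.71613544,  0.74921983]), 'torque': array([-0.01825462,  0.00406646,  0.02811561]), 'grip_width': 0.9968902931408921}
```

View pics/top0.png

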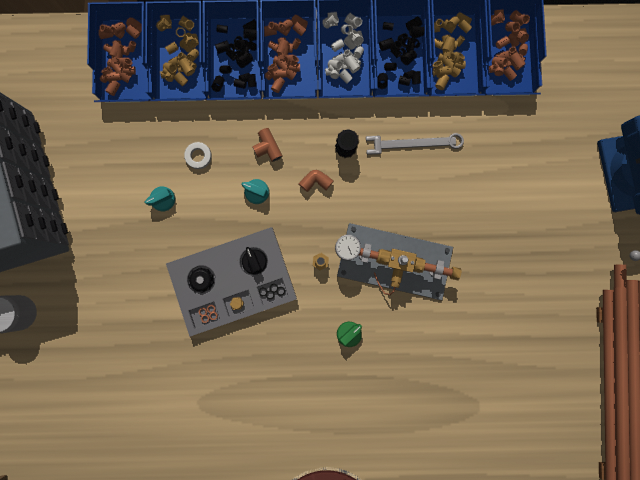

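View pics/side0.png

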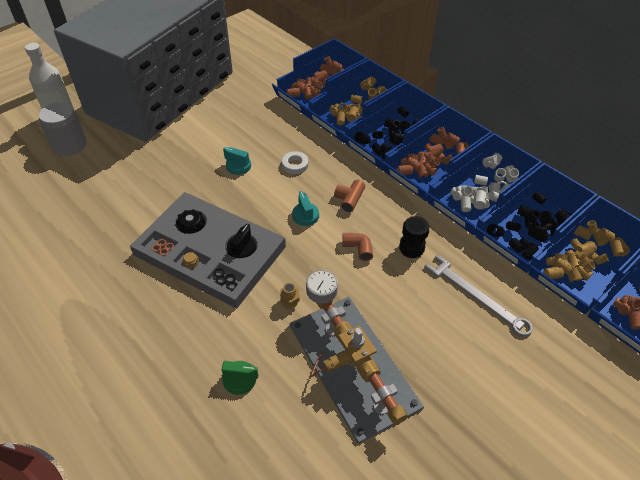

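The top view shows the knob at about (254,262), the handwheel at (201,279), the gauge at (347,247) and the spindle near (404,260). The look-alikes are green and turquoise. I'll enlarge the tray and the tap.

```bash
python3 - <<'E'
s=open('h.py').read()
s=s.replace("from plant","from scipy.spatial.transform import Rotation as Ro\nfrom plant").replace("    return s\ndef ray","    s['rotation']=Ro.from_euler('xyz',s['rotation'],degrees=True).as_matrix() if np.ndim(s['rotation'])==1 else s['rotation']\n    return s\ndef ray")
open('h.py','w').write(s)
E
python3 - <<'E'
from h import *
t=cv2.imread('pics/top0.png'); d=cv2.imread('pics/side0.png')
R=lambda im,x,y,w,h:cv2.resize(im[y:y+h,x:x+w],(400,300),interpolation=cv2.INTER_CUBIC)
cv2.imwrite('pics/c1.png',np.vstack([np.hstack([R(t,214,232,80,60),R(t,364,230,80,60)]),np.hstack([R(d,200,210,80,60),R(d,300,300,120,90)])]))
E
```

```text
(no output)
```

View pics/c1.png

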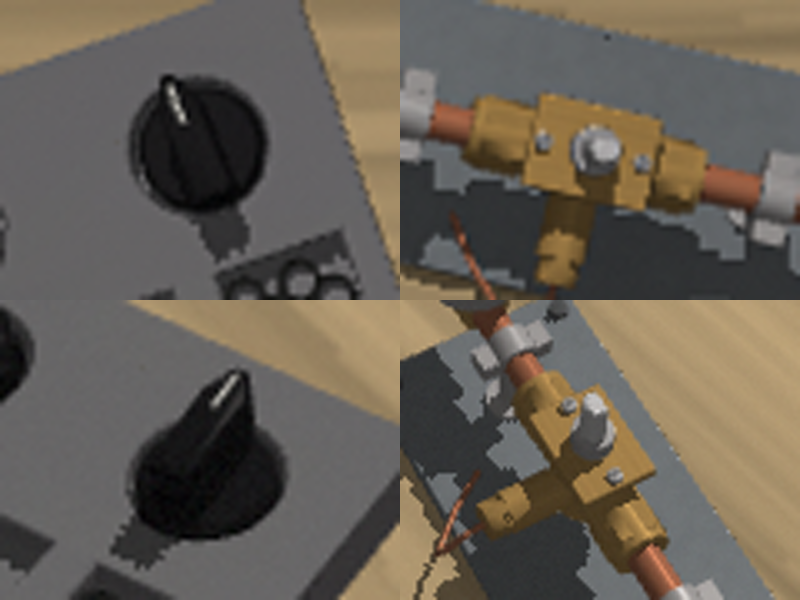

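The knob's nose is at about top pixel (247.4,247.4), with its white line running (247.6,248.4) to (250.6,256.4). The spindle tip is near (404.6,259.6) in the top view and (360,332) in the side view.

```bash
python3 - <<'E'
from h import *
t=snap('top'); d=snap('side')
def tri(a,b):
    (o1,d1),(o2,d2)=ray(t,*a),ray(d,*b); d1/=np.linalg.norm(d1);d2/=np.linalg.norm(d2)
    k=np.linalg.lstsq(np.c_[d1,-d2],o2-o1,rcond=None)[0]; p,q=o1+k[0]*d1,o2+k[1]*d2; return (p+q)/2,np.linalg.norm(p-q)
c=lambda x,y,x0,y0,k:(x/k+x0-.4,y/k+y0-.4)
print('tip',tri(c(205,146,364,230,5),c(197,100,300,300,400/120)), onz(t,*c(205,146,364,230,5),.106))
print('nose',tri(c(167,77,214,232,5),c(240,72,200,210,5)))
A=onz(t,*c(168,82,214,232,5),.054);B=onz(t,*c(184,124,214,232,5),.054);v=A-B
print('line',A,B,np.degrees(np.arctan2(v[1],v[0])))
print('skirt',onz(t,*c(203,144,214,232,5),.028))
# grey masks: tray, plate
hsv=cv2.cvtColor(np.asarray(t['image']),cv2.COLOR_RGB2HSV)
im=np.asarray(t['image']).astype(int)
m=((im[...,2]-im[...,0]>-12)&(im.max(2)<150)).astype(np.uint8)
for n,(x0,y0,x1,y1),z in(('tray',(150,215,310,360),.026),('plate',(325,210,475,315),.008)):
    w=np.zeros_like(m); w[y0:y1,x0:x1]=m[y0:y1,x0:x1]; w=cv2.morphologyEx(w,cv2.MORPH_OPEN,np.ones((3,3)))
    cs=max(cv2.findContours(w,0,1)[0],key=cv2.contourArea)
    W=np.array([onz(t,*p[0],z)[:2] for p in cs],np.float32); r=cv2.minAreaRect(W); print(n,r)
    print(np.round(cv2.boxPoints(r),3).tolist())
E
```

```text
tip (array([ 0.50813041, -0.15180027,  0.10605472]), np.float64(0.000691847223508209)) [ 0.50840561 -0.1520273   0.106     ]
nose (array([0.53875348, 0.14220531, 0.05233786]), np.float64(0.0023464068178227744))
line [0.53769939 0.14104367 0.054     ] [0.52144664 0.13508209 0.054     ] 20.14325033639603
skirt [0.51489322 0.13035428 0.028     ]
tray ((0.47581496834754944, 0.1765689253807068), (0.14902029931545258, 0.21958352625370026), 18.003074645996094)
[[0.3709999918937683, 0.257999986410141], [0.4390000104904175, 0.04899999871850014], [0.5809999704360962, 0.0949999988079071], [0.5130000114440918, 0.30399999022483826]]
plate ((0.5084872841835022, -0.14857199788093567), (0.21458561718463898, 0.10979453474283218), 75.891357421875)
[[0.42899999022483826, -0.23899999260902405], [0.5360000133514404, -0.26600000262260437], [0.5879999995231628, -0.057999998331069946], [0.48100000619888306, -0.03099999949336052]]
```

Request:
{"name": "jog_arm", "arguments": {
  "series": "1 0.5 -0.9 0 0.5;1 0.58 -0.98 0 0.6;1 0.58 -0.98 0 0.6;1 0.58 -0.98 0 0.6;1 0.58 -0.98 0 0.6;1 0.58 -0.98 0 0.6;1 0.58 -0.98 0 0.6;1 0.58 -0.98 0 0.6;1 0.58 -0.98 0 0.6;1 0.58 -0.98 0 0.6;1 0.58 -0.98 0 0.6;1 0.58 -0.98 0 0.6"
}}

```text
t: 1.25
ee_pos: [0.4622, 0.2185, 0.2394]
ee_rot: [180.0, -0.0, 101.5]
contact_force: [0.7, 0.1, -0.1]
grip_width: 1.002
```

Request:
{"name": "jog_arm", "arguments": {
  "series": "1 0.58 -0.98 0 0.6;1 0.58 -0.98 0 0.6;1 0.59 -0.99 0 0.52;1 0 0 0 0;1 0 0 0 0;1 0 0 0 0"
}}

```text
t: 1.75
ee_pos: [0.5138, 0.1318, 0.239]
ee_rot: [-180.0, -0.1, 109.9]
contact_force: [-1.2, -0.0, -0.1]
grip_width: 0.997
```

```bash
python3 - <<'E'
from h import *
w=snap('wrist','w1.png'); t=snap('top'); e=env.sense(); print(e['ee_pos'],e['ee_rot'],e['joints'].round(1),proj(w,[.514,.131,.028]))
print(w['origin'])
E
```

```text
[0.51348233 0.13262247 0.23910067] [-1.79972827e+02 -3.38441525e-02  1.10052490e+02] [   6.9    0.9  105.2    0.    74.  -103.2] (np.float64(319.6055588225959), np.float64(205.24338449638978))
[0.43459842 0.10356545 0.37422641]
```

View pics/w1.png

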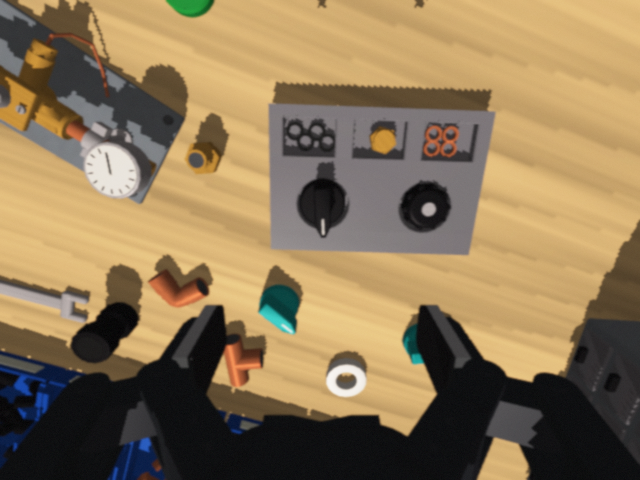

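The wrist view shows the knob at about (322,204) with its nose towards (323,236), which agrees with the prediction (320,205). Next I'll refine the axis and the bar direction.

```bash
python3 - <<'E'
from h import *
w=snap('wrist'); im=np.asarray(w['image']).astype(int)
g=im.max(2)
roi=np.zeros(g.shape,np.uint8); roi[170:245,290:355]=1
blk=((g<45)&(roi>0)).astype(np.uint8)
wh=((g>110)&(roi>0)).astype(np.uint8)
# white line surrounded by black: within hull of black
cs=max(cv2.findContours(blk,0,1)[0],key=cv2.contourArea); hull=cv2.convexHull(cs)
hm=np.zeros_like(blk); cv2.fillConvexPoly(hm,hull,1); hm=cv2.erode(hm,np.ones((3,3)))
ys,xs=np.nonzero(wh&hm); print(len(xs),xs.min(),xs.max(),ys.min(),ys.max())
P=np.array([onz(w,x,y,.054)[:2] for x,y in zip(xs,ys)])
c=P.mean(0);v=np.linalg.svd(P-c)[2][0]; v*=np.sign(v[0]);print('line',c,np.degrees(np.arctan2(v[1],v[0])),np.ptp((P-c)@v))
# skirt circle from hull points not near nose
H=cs[:,0,:].astype(np.float32)
print(cv2.boundingRect(cs))
W=np.array([onz(w,*p,.028)[:2] for p in H])
for r in range(4):
    A=np.c_[2*W,np.ones(len(W))]; s=np.linalg.lstsq(A,(W**2).sum(1),rcond=None)[0]; R=np.sqrt(s[2]+s[0]**2+s[1]**2)
    e=abs(np.hypot(*(W-s[:2]).T)-R); print(s[:2],R,e.max()); W=W[e<max(.001,np.percentile(e,85))]
k=cv2.resize(im[160:250,270:390].astype(np.uint8),(800,600),interpolation=cv2.INTER_CUBIC); cv2.imwrite('pics/c2.png',k[...,::-1])
E
```

```text
42 320 323 219 229
line [0.52528499 0.13808557] 20.077900789098177 0.01036325476250054
(298, 177, 46, 54)
[0.51074705 0.13241682] 0.02471385430343091 0.009295378766482447
[0.51077168 0.13241212] 0.024957835182865613 0.002724491581980605
[0.51060161 0.13265368] 0.025006061064773908 0.001976148650300661
[0.51073094 0.13278964] 0.025066275640270006 0.0012017776299895443
```

View pics/c2.png

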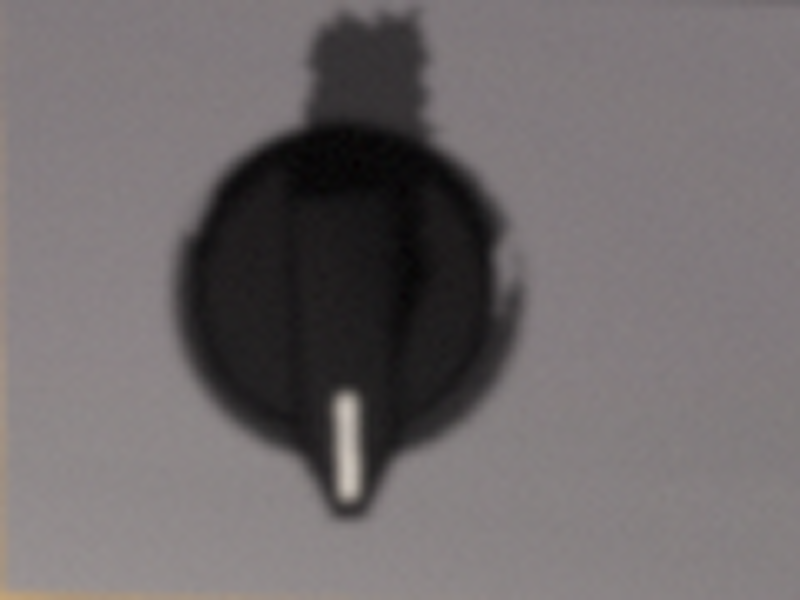

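Request:
{"name": "jog_arm", "arguments": {
  "series": "1 -0.05 -0.02 -0.8 0;1 0 0 -0.9 0;1 0 0 -0.9 0;1 0 0 -0.9 0;1 0 0 -0.9 0;1 0 0 -0.9 0;1 0 0 -0.6 0;1 0 0 -0.4 0;1 0 0 -0.37 0;1 0 0 0 0;1 0 0 0 0;1 0 0 0 0",
  "force": 50
}}

```text
t: 2.9
ee_pos: [0.5139, 0.1314, 0.0405]
ee_rot: [179.9, 0.0, 110.0]
contact_force: [-0.8, -0.5, 0.2]
grip_width: 0.999
```

Request:
{"name": "jog_arm", "arguments": {
  "series": "-1 0 0 0 0;-1 0 0 0 0;-1 0 0 0 0;-1 0 0 0 0;-1 0 0 0 0;-1 0 0 0 0;-1 0 0 0 0;-1 0 0 0 0;-1 0 0 0 0;-1 0 0 0 0;-1 0 0 0 0;-1 0 0 0 0",
  "force": 50
}}

```text
t: 3.9
ee_pos: [0.5132, 0.131, 0.0396]
ee_rot: [180.0, 0.0, 110.0]
contact_force: [0.7, 0.8, 4.0]
grip_width: 0.175
```

Request:
{"name": "jog_arm", "arguments": {
  "series": "-1 0 0 0.3 0;-1 0 0 0.6 0;-1 0 0 0.8 0;-1 0 0 0.9 0;-1 0 0 0.9 0;-1 0 0 0.9 0;-1 0 0 0.8 0;-1 0 0 0.5 0;-1 0 0 0.3 0;-1 0 0 0 0;-1 0 0 0 0;-1 0 0 0 0"
}}

```text
t: 4.9
ee_pos: [0.5113, 0.1308, 0.2173]
ee_rot: [-179.8, -0.0, 110.0]
contact_force: [-0.9, 0.4, -1.2]
grip_width: 0.176
```

```bash
python3 - <<'E'
from h import *
w=snap('wrist','w2.png'); d=snap('side','s2.png'); e=env.sense(); print(e['ee_pos'],e['ee_rot'],e['grip_width'])
p=e['ee_pos']; u,v=map(int,proj(w,p)); a,b=map(int,proj(d,p)); print(u,v,a,b)
I=np.asarray(w['image'])[max(v-75,0):,:][:150,u-100:u+100]; J=np.asarray(d['image'])[b-75:b+75,a-100:a+100]
cv2.imwrite('pics/c3.png',np.vstack([cv2.resize(k,(400,300),interpolation=cv2.INTER_CUBIC) for k in (I,J)])[...,::-1])
print(I.shape, max(v-75,0),u-100,b-75,a-100)
E
```

```text
[0.51135786 0.13082528 0.21710836] [-1.79780082e+02 -4.96941176e-02  1.09989245e+02] 0.17326760578275674
319 313 228 162
(150, 200, 3) 238 219 87 128
```

View pics/c3.png

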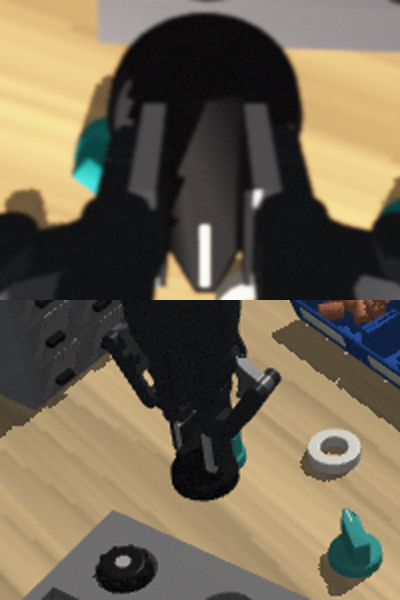

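The knob is held squarely between the pads, with its white line straight at crop (204,225–288) and the skirt's near edge at crop (208,13). I'll work out where the axis lies relative to the TCP.

```bash
python3 - <<'E'
from h import *
w=snap('wrist'); e=env.sense(); p=e['ee_pos']; y=np.radians(e['ee_rot'][2]); n=np.array([np.sin(y),-np.cos(y)]); jx=np.array([np.cos(y),np.sin(y)])
loc=lambda q:((q[:2]-p[:2])@n*1e3,(q[:2]-p[:2])@jx*1e3)
px=lambda x,y:(x/2+219-.25,y/2+238-.25)
print('line ends',[loc(onz(w,*px(*q),p[2]+.0144)) for q in((204,225),(205,287))])
g=np.asarray(w['image']).max(2)
pts=[]
for u in range(282,364,4):
    col=g[235:330,u]; k=np.nonzero(col<40)[0]
    if len(k): pts.append((u,235+k[0]))
print(pts)
for z in(-.0256,-.0116):
    W=np.array([onz(w,*q,p[2]+z)[:2] for q in pts])
    L=np.array([loc(q) for q in W]); 
    from scipy.optimize import least_squares
    f=least_squares(lambda c:np.hypot(L[:,0]-c[0],L[:,1]-c[1])-25,[0,0],loss='soft_l1'); print('skirt',z,f.x,f.fun.round(1))
    f=least_squares(lambda c:np.hypot(L[:,0]-c[0],L[:,1]-c[1])-c[2],[0,0,25],loss='soft_l1'); print('  free',f.x)
print('wristcal tip pads; tool y (nose) first, jaw second, mm')
E
```

```text
line ends [(np.float64(8.670677950754378), np.float64(0.4516482306772614)), (np.float64(25.122617835470564), np.float64(0.668013490686235))]
[(282, np.int64(265)), (286, np.int64(260)), (290, np.int64(256)), (294, np.int64(253)), (298, np.int64(251)), (302, np.int64(249)), (306, np.int64(248)), (310, np.int64(247)), (314, np.int64(246)), (318, np.int64(245)), (322, np.int64(245)), (326, np.int64(246)), (330, np.int64(246)), (334, np.int64(247)), (338, np.int64(248)), (342, np.int64(250)), (346, np.int64(252)), (350, np.int64(254)), (354, np.int64(258)), (358, np.int64(262)), (362, np.int64(268))]
skirt -0.0256 [0.60792676 0.61689674] [-0.2 -0.1  0.   0.1 -0.   0.1 -0.1 -0.2 -0.   0.3  0.3 -0.2  0.1  0.1
  0.2 -0.1 -0.   0.2 -0.2 -0.1 -0.3]
  free [-0.03515771  0.63674592 24.43793939]
skirt -0.0116 [-4.30237615  0.54118617] [-1.  -0.6 -0.3 -0.1 -0.1  0.1  0.   0.   0.2  0.5  0.5  0.1  0.4  0.3
  0.3  0.  -0.1  0.  -0.4 -0.6 -1.1]
  free [-7.33002884  0.62462995 22.31091433]
wristcal tip pads; tool y (nose) first, jaw second, mm
```

Request:
{"name": "jog_arm", "arguments": {
  "series": "-1 0.1 -0.5 0 -0.4;-1 0.14 -0.95 0 -0.65;-1 0.14 -0.95 0 -0.65;-1 0.14 -0.95 0 -0.65;-1 0.14 -0.95 0 -0.65;-1 0.14 -0.95 0 -0.65;-1 0.14 -0.95 0 -0.65;-1 0.14 -0.95 0 -0.65;-1 0.14 -0.95 0 -0.65;-1 0.14 -0.95 0 -0.65;-1 0.14 -0.8 0 -0.55;0 0 0 0 0"
}}

```text
t: 6.05
ee_pos: [0.5579, -0.1689, 0.2183]
ee_rot: [180.0, 0.1, 75.7]
contact_force: [-0.1, -0.2, -0.1]
grip_width: 0.298
```

My last row had 0 in the claw column instead of -1, so the gripper has started to open. I'll close it again straight away, following the knob down.

Request:
{"name": "jog_arm", "arguments": {
  "series": "-1 0 0 -1 0;-1 0 0 -1 0;-1 0 0 0 0;-1 0 0 0 0",
  "force": 50
}}

```text
t: 6.38
ee_pos: [0.5555, -0.1631, 0.1565]
ee_rot: [-179.6, -0.1, 76.0]
contact_force: [0.5, -0.1, 0.3]
grip_width: -0.001
```

```bash
python3 - <<'E'
from h import *
t=snap('top','t3.png'); d=snap('side','s3.png'); w=snap('wrist','w3.png'); e=env.sense(); print(e['t'],e['ee_pos'],e['grip_width'])
R=lambda k,b,h,a,w_:cv2.resize(np.asarray(k['image'])[b:b+h,a:a+w_],(400,300),interpolation=cv2.INTER_CUBIC)
cv2.imwrite('pics/c4.png',np.vstack([np.hstack([R(t,170,150,320,200),R(d,200,225,260,300)]),np.hstack([R(w,0,480,0,640),R(w,238,150,219,200)])])[...,::-1])
E
```

```text
6.5333 [ 0.55899904 -0.16464976  0.16118366] 0.0018186921346816096
```

View pics/c4.png

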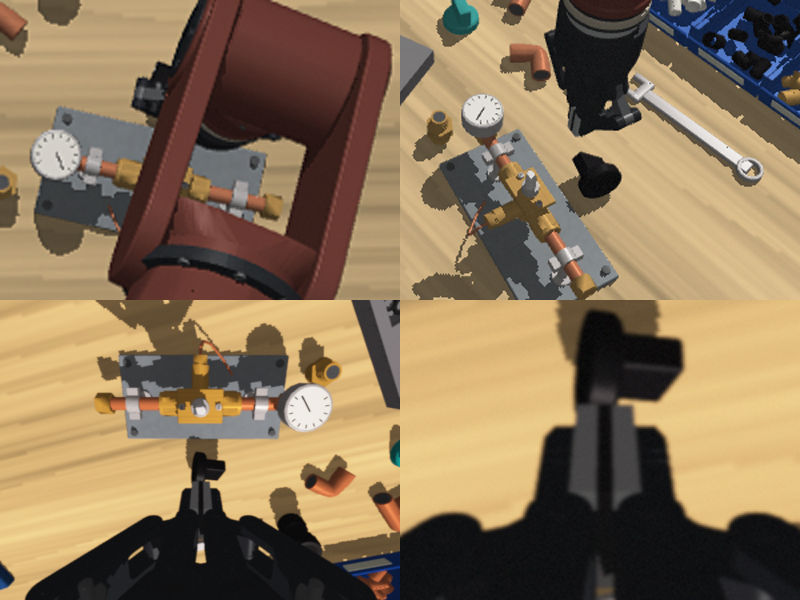

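The knob slipped out and now lies on the counter just beyond the stand's +x edge, tipped on its side. That was my typo, but it can be recovered. I'll raise the arm out of the way and look.

Request:
{"name": "jog_arm", "arguments": {
  "series": "1 0 0.2 0.9 0;1 0 0.6 0.9 0;1 0 0.9 0.8 0;1 0 0.95 0.4 0;1 0 0.95 0 0;1 0 0.95 0 0;1 0 0.95 0 0;1 0 0.9 0 0;1 0 0.5 0 0;1 0 0 0 0;1 0 0 0 0;1 0 0 0 0"
}}

```text
t: 7.53
ee_pos: [0.5584, 0.042, 0.2507]
ee_rot: [179.8, 0.0, 76.0]
contact_force: [0.8, 0.2, 0.1]
grip_width: 1.002
```

```bash
python3 - <<'E'
from h import *
t=snap('top','t4.png'); d=snap('side','s4.png'); e=env.sense(); print(e['t'],e['ee_pos'],e['ee_rot'],e['grip_width'])
R=lambda k,b,h,a,w_:cv2.resize(np.asarray(k['image'])[b:b+h,a:a+w_],(400,300),interpolation=cv2.INTER_CUBIC)
cv2.imwrite('pics/c5.png',np.vstack([np.hstack([R(t,170,150,320,200),R(d,200,225,260,300)]),np.hstack([R(t,190,75,370,100),R(d,290,90,360,120)])])[...,::-1])
E
```

```text
7.6333 [0.55806919 0.04150876 0.24995769] [1.79924066e+02 9.06939061e-03 7.59244468e+01] 1.0039549205636866
```

View pics/c5.png

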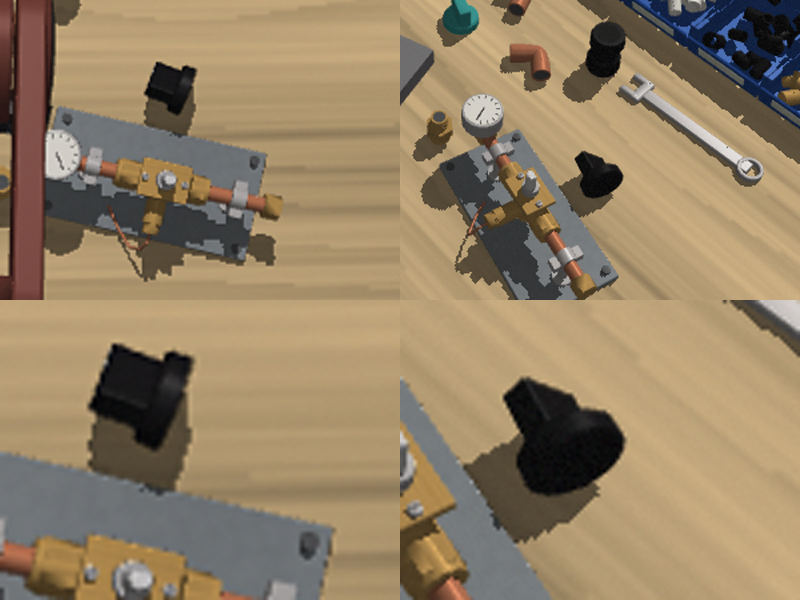

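The knob now lies on its side just +x of the stand, with its bar pointing roughly +y. I need a close view from the bar's end to see which way it is rolled. For every row from here on I'll check the claw column.

Request:
{"name": "jog_arm", "arguments": {
  "series": "1 0.04 -0.3 -0.2 -1;1 0.04 -0.3 -0.2 -1;1 0.04 -0.3 -0.2 -1;1 0.04 -0.3 -0.2 -1;1 0.04 -0.3 -0.2 -1;1 0.04 -0.3 -0.2 -1;1 0.04 -0.3 -0.2 -1;1 0.04 -0.3 -0.2 -1;1 0.04 -0.3 -0.2 -1;1 0.04 -0.3 -0.2 -1;1 0.04 -0.3 -0.2 -1;1 0.04 -0.3 -0.2 -1"
}}

```text
t: 8.63
ee_pos: [0.5721, -0.0673, 0.177]
ee_rot: [180.0, -0.0, 15.6]
contact_force: [-0.1, 0.2, -0.6]
grip_width: 1.001
```

Request:
{"name": "jog_arm", "arguments": {
  "series": "1 0.04 -0.3 -0.2 -1;1 0.04 -0.3 -0.2 -1;1 0.04 -0.3 -0.2 -1;1 0 0 0 -0.2;1 0 0 0 0;1 0 0 0 0"
}}

```text
t: 9.13
ee_pos: [0.5757, -0.0929, 0.1595]
ee_rot: [-180.0, -0.0, 0.0]
contact_force: [0.3, 0.6, -0.4]
grip_width: 0.997
```

```bash
python3 - <<'E'
from h import *
w=snap('wrist','w5.png'); e=env.sense(); print(e['t'],e['ee_pos'],e['ee_rot'],e['joints'].round(1))
t=cv2.imread('pics/t4.png')[:,:,::-1]; d=cv2.imread('pics/s4.png')[:,:,::-1]
u,v=map(int,proj(w,[.575,-.15,.025])); print(u,v); b,a=max(v-75,0),max(u-100,0); print(b,a)
W=np.asarray(w['image'])
G=lambda k:(255*(np.clip(k,0,120)/120.)**.5).astype(np.uint8)
R=lambda k,b,h,a,w_:G(cv2.resize(k[b:b+h,a:a+w_],(400,300),interpolation=cv2.INTER_CUBIC))
cv2.imwrite('pics/c6.png',np.vstack([np.hstack([R(t,190,60,375,80),R(d,300,75,375,100)]),np.hstack([cv2.resize(W,(400,300)),R(W,b,150,a,200)])])[...,::-1])
E
```

```text
9.1833 [ 0.57584674 -0.09261344  0.15968828] [-1.79996617e+02 -3.30316484e-02  4.36140546e-02] [-16.   12.  102.    0.   66.  -16.1]
319 289
214 219
```

View pics/c6.png

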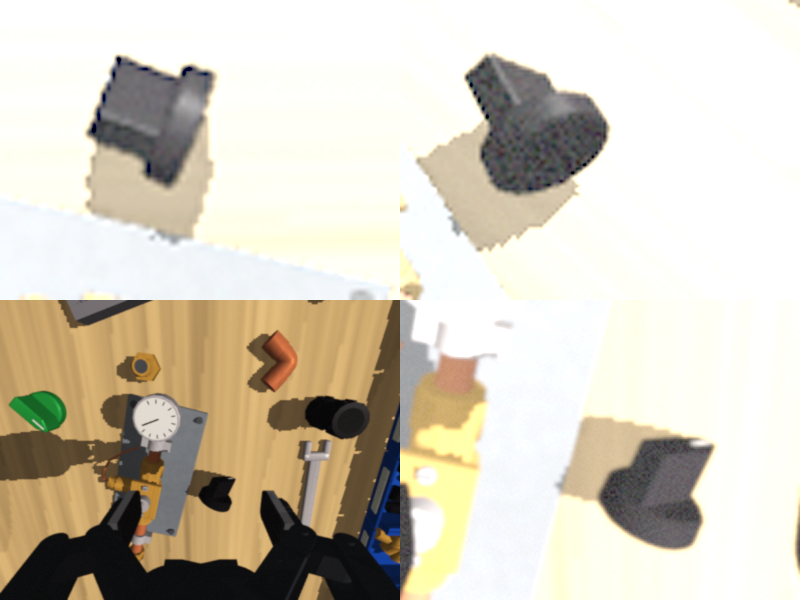

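This shows the flank and back end of the bar facing up, with the nose pointing to +x and down (white line at wrist crop (700,445)), and the knob's axis roughly along +y. My plan:
1. Squeeze the bar across, which squares its flanks to the pads.
2. Tip the knob upright against the fixed edge of the base plate.

First I'll measure its position.

```bash
python3 - <<'E'
from h import *
t=snap('top');w=snap('wrist')
W=np.asarray(w['image']).max(2); T=cv2.imread('pics/t4.png').max(2)
def blob(g,r,th):
    m=np.zeros(g.shape,np.uint8); m[r[1]:r[3],r[0]:r[2]]=(g[r[1]:r[3],r[0]:r[2]]<th)
    c=max(cv2.findContours(m,0,1)[0],key=cv2.contourArea); return c,m
for n,s,g,r,th in(('top',t,T,(385,195,425,235),40),('wr',w,W,(310,275,380,350),40)):
    c,m=blob(g,r,th); P=np.array([onz(s,*q[0],.025)[:2] for q in c],np.float32)
    print(n,cv2.boundingRect(c),cv2.contourArea(c),'rect',cv2.minAreaRect(P)); 
    for a in (60,70,80):
        u=np.array([np.cos(np.radians(a)),np.sin(np.radians(a))]);v=np.array([-u[1],u[0]]);print(a,'axial',(P@u).min().round(4),(P@u).max().round(4),'lat',(P@v).min().round(4),(P@v).max().round(4))
px=lambda x,y:(x/5+375-.4,y/5+190-.4)
for nm,q,z in(('bar end hi',(118,57),.02),('bar end lo',(90,135),.035),('rim +x end',(205,68),.025),('rim -x end',(160,185),.025),('line a',(160,150),.046),('line b',(100,128),.046)): print(nm,onz(t,*px(*q),z)[:2].round(4))
E
```

```text
top (393, 201, 25, 26) 333.5 rect ((0.6044904589653015, -0.16791939735412598), (0.040392518043518066, 0.048472750931978226), 66.34772491455078)
60 axial 0.135 0.1784 lat -0.6333 -0.5847
70 axial 0.0284 0.0691 lat -0.6487 -0.6004
80 axial -0.0833 -0.0387 lat -0.6454 -0.5978
wr (318, 283, 57, 55) 2009.0 rect ((0.5977710485458374, -0.17106539011001587), (0.05722453072667122, 0.04788067936897278), 84.70104217529297)
60 axial 0.127 0.1836 lat -0.6329 -0.5817
70 axial 0.018 0.0743 lat -0.6473 -0.5977
80 axial -0.0925 -0.0352 lat -0.6434 -0.5947
bar end hi [ 0.6279 -0.1574]
bar end lo [ 0.595  -0.1429]
rim +x end [ 0.6221 -0.191 ]
rim -x end [ 0.5758 -0.1715]
line a [ 0.5873 -0.1684]
line b [ 0.5964 -0.1453]
```

The knob lies level (axial length 40 mm, as it should be), axis direction about 67°, and the bar centre is at (0.608,-0.161). I'll grip across the bar at low force.

Request:
{"name": "jog_arm", "arguments": {
  "series": "0.4 0.21 -0.45 0 -0.92;0.4 0.21 -0.45 0 -0.92;0.4 0.21 -0.45 0 -0.92;0.4 0.21 -0.45 0 -0.92;0.4 0.23 -0.47 -0.2 -0.92;0.4 0 0 -0.7 0;0.4 0 0 -0.9 0;0.4 0 0 -0.9 0;0.4 0 0 -0.8 0;0.4 0 0 -0.6 0;0.4 0 0 -0.4 0;0.4 0 0 -0.29 0",
  "force": 25
}}

```text
t: 10.28
ee_pos: [0.6071, -0.1599, 0.0141]
ee_rot: [180.0, 0.1, -23.0]
contact_force: [-0.1, 0.7, -0.2]
grip_width: 0.704
```

Request:
{"name": "jog_arm", "arguments": {
  "series": "0.4 0 0 0 0;0.4 0 0 0 0;-1 0 0 0 0;-1 0 0 0 0;-1 0 0 0 0;-1 0 0 0 0;-1 0 0 0 0;-1 0 0 0 0;-1 0 0 0 0;-1 0 0 0 0"
}}

```text
t: 11.12
ee_pos: [0.6088, -0.1611, 0.0168]
ee_rot: [180.0, -0.1, -23.0]
contact_force: [-0.3, -0.9, 6.4]
grip_width: 0.185
```

The flanks are gripped (opening 16 mm). The knob is now nose-down with its axis level. I'll lift it and carry it to the tray's fixed +x wall, using that wall's top edge to tip it upright in the grip.

Request:
{"name": "jog_arm", "arguments": {
  "series": "-1 0 0 0.5 0;-1 0 0 0.9 0;-1 0 0 0.9 0;-1 0 0 0.9 0;-1 0 0 0.6 0;-1 -0.04 0.6 0 -0.5;-1 -0.04 0.9 0 -0.75;-1 -0.04 0.9 0 -0.75;-1 -0.04 0.9 0 -0.75;-1 -0.05 0.9 0 -0.75;-1 -0.05 0.9 0 -0.75;-1 -0.05 0.9 0 -0.75"
}}

```text
t: 12.12
ee_pos: [0.5974, 0.0208, 0.1294]
ee_rot: [179.9, 0.1, -48.2]
contact_force: [-0.5, 0.4, 0.2]
grip_width: 0.181
```

Request:
{"name": "jog_arm", "arguments": {
  "series": "-1 -0.05 0.9 0 -0.75;-1 -0.05 0.9 0 -0.75;-1 -0.05 0.9 0 -0.75;-1 -0.05 0.9 0 -0.75;-1 -0.05 0.9 0 -0.75;-1 -0.05 0.9 0 -0.75;-1 -0.05 0.9 0 -0.75;-1 0 0 0 0;-1 0 0 0 0"
}}

```text
t: 12.87
ee_pos: [0.587, 0.2097, 0.1294]
ee_rot: [179.9, -0.0, -74.1]
contact_force: [-0.2, -0.2, -1.1]
grip_width: 0.187
```

```bash
python3 - <<'E'
from h import *
w=snap('wrist','w6.png'); d=snap('side','s6.png');t=snap('top','t6.png'); e=env.sense(); print(e['t'],e['ee_pos'],e['ee_rot'],e['grip_width'])
p=e['ee_pos']
G=lambda k:(255*(np.clip(k,0,140)/140.)**.6).astype(np.uint8)
def R(s):
    u,v=map(int,proj(s,p)); print(u,v); k=np.asarray(s['image']); b,a=min(max(v-75,0),330),max(u-100,0)
    return G(cv2.resize(k[b:b+150,a:a+200],(400,300),interpolation=cv2.INTER_CUBIC))
W=np.asarray(w['image'])
cv2.imwrite('pics/c7.png',np.vstack([np.hstack([R(w),R(d)]),np.hstack([cv2.resize(W,(400,300)),R(t)])])[...,::-1])
E
```

```text
13.0167 [0.58761009 0.20748303 0.12928899] [ 1.79939580e+02 -1.94524228e-02 -7.42704372e+01] 0.18149921882492817
327 315
243 157
205 218
```

View pics/c7.png

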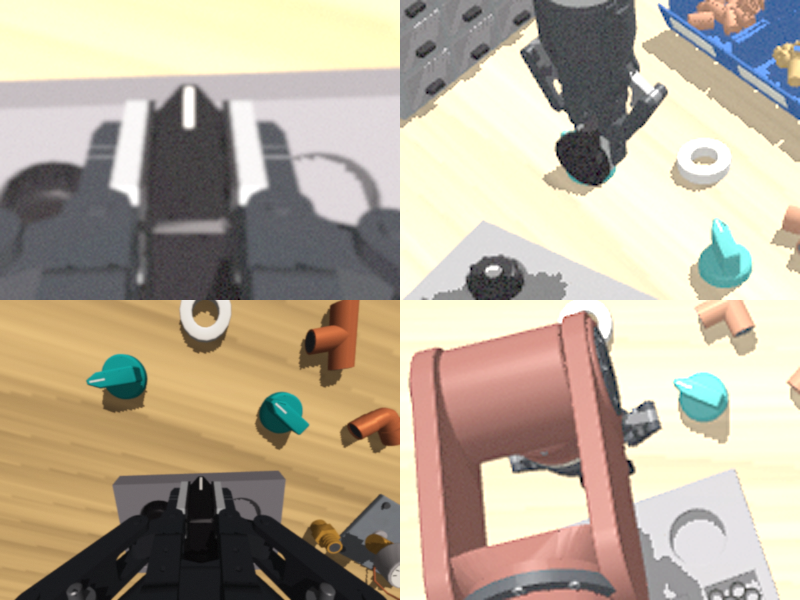

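The bar is held nose-down as expected (white line on its end, nose at crop (190,88)), with the underside facing the tray. I'll lower to the wall edge and do the tipping path.

Request:
{"name": "jog_arm", "arguments": {
  "series": "-1 0 0 -0.6 0.45;-1 0 0 -0.9 0;-1 0 0 -0.9 0;-1 0 0 -0.6 0;-1 0 0 -0.2 0;-1 -0.1 -0.03 0 0;-1 -0.2 -0.065 0 0;-1 -0.1 -0.03 0 0;-1 0 0 0 0",
  "force": 25
}}

```text
t: 13.77
ee_pos: [0.5763, 0.2045, 0.0352]
ee_rot: [-179.9, -0.0, -72.0]
contact_force: [-0.7, 0.1, -0.9]
grip_width: 0.181
```

Request:
{"name": "jog_arm", "arguments": {
  "series": "-1 -0.1 -0.03 0.11 0;-1 -0.1 -0.03 0.11 0;-1 -0.12 -0.04 0.08 0;-1 -0.12 -0.04 0.08 0;-1 0 0 0 0"
}}

```text
t: 14.18
ee_pos: [0.562, 0.2003, 0.0456]
ee_rot: [180.0, -0.0, -72.0]
contact_force: [-0.9, -0.1, -0.8]
grip_width: 0.181
```

```bash
cat >> h.py <<'E'
def line(s):
    g=np.asarray(s['image']).astype(int); m=((g.min(2)>150)).astype(np.uint8); m[:,:300]=0;m[:,345:]=0;m[:265]=0;m[420:]=0
    n,l,st,c=cv2.connectedComponentsWithStats(m); return [tuple(x) for x in st[1:] if x[4]>12]
E
python3 - <<'E'
from h import *
w=snap('wrist','w7.png'); print(line(w), env.sense()['contact_force'])
class A:pass
im=cv2.imread('pics/w6.png')[:,:,::-1]; print(line({'image':im}))
g=im.astype(int).min(2); print('w6 col',g[270:370:3,321]); g=np.asarray(w['image']).astype(int).min(2); print('w7 col',g[270:400:3,321])
E
```

```text
[(np.int32(320), np.int32(284), np.int32(3), np.int32(19), np.int32(56))] [-0.52704148 -0.04543194  1.09289256]
[(np.int32(320), np.int32(284), np.int32(3), np.int32(19), np.int32(55))]
w6 col [110 111 101  87  74 171 177 177 177 176 177 121  12  14  17  16  15  15
  12  13  15  15  12  14  13  16  16  48  63  23  16  14  18  11]
w7 col [106 107 109 112  82 176 184 185 182 183 183 126  15  17  12  17  14  14
  12  21  15  16  17  14  16  16  14  47  66  27  18  19  15  17  16  18
  19  19  17  17  16  14  18  12]
```

```bash
cat >> h.py <<'E'
from scipy.optimize import least_squares
def knobfit(s,e,rows,xs=(25.4,9.0,-20),init=(-.012,.01,-90)):
    # top-face line in plane through tcp along a; returns axis point on top face rel. grasp point (a,h mm) and x-axis elevation deg
    p=e['ee_pos'];y=np.radians(e['ee_rot'][2]); a=np.array([-np.sin(y),np.cos(y),0]); z=np.array([0,0,1.])
    def f(q):
        d=np.cos(np.radians(q[2]))*a+np.sin(np.radians(q[2]))*z
        return [proj(s,p+q[0]*a+q[1]*z+d*x*1e-3)[1]-r for x,r in zip(xs,rows)]
    r=least_squares(f,init,x_scale=[.01,.01,10]); q=r.x; return q[0]*1e3,q[1]*1e3-11,q[2],r.cost
E
python3 - <<'E'
from h import *
w=snap('wrist'); e=env.sense()
for b in (350,352,354): print(b,knobfit(w,e,(284,303,b)))
g=np.asarray(w['image']).astype(int).max(2); print(g[275:310,321]); print(g[340:365,321]); print(g[353,290:352]); print(g[300,290:352])
E
```

```text
350 (np.float64(16.04722800647526), np.float64(14.698112294459069), np.float64(-89.67955710239308), np.float64(2.908056841006738e-26))
352 (np.float64(22.651347447186048), np.float64(25.355147967743626), np.float64(-92.3092127173931), np.float64(2.7464981276174747e-26))
354 (np.float64(27.960547023952827), np.float64(33.92021355749813), np.float64(-94.38603819628467), np.float64(1.1955344790805478e-25))
[202 202 203 205 206 204 184 132 131 175 193 199 199 199 200 201 201 199
 199 201 200 199 200 200 199 199 198 185 138  70  29  16  16  18  18]
[16 18 18 18 17 16 17 17 19 22 38 52 61 67 72 64 49 27 17 18 18 19 18 19
 19]
[33 32 26 19 19 23 27 31 27 18 22 18 25 22 29 39 44 46 50 48 50 54 56 56
 58 62 63 65 66 68 68 67 71 69 72 72 73 72 75 73 74 74 76 75 74 75 72 65
 55 42 32 29 22 18 16 14 14 17 15 19 26 30]
[141 143 141 142 141 142 142 141 131 106  67  36  24  19  16  13  17  19
  15  14  18  17  16  18  18  18  17  28  81 149 188 199 189 145  78  31
  20  17  16  17  18  16  18  17  17  15  15  14  16  17  25  34  67 107
 132 142 142 140 142 142 144 143]
```

```bash
python3 - <<'E'
from h import *
d=snap('side','s7.png'); w=snap('wrist'); e=env.sense(); p=e['ee_pos']
p6=np.array([.5876,.2075,.1293]); y=np.radians(15.7); a=np.array([np.cos(y),np.sin(y),0])
for k in (-.028,-.02,-.035):
  print(k,[(h,np.round(proj(d,p6+[0,0,.011+h]+k*a),1)) for h in(0,.01,.02)])
# depth-based
o=np.array(w['origin']);R=np.array(w['rotation']);y=np.radians(e['ee_rot'][2]); a=np.array([-np.sin(y),np.cos(y),0])
for dep in(.125,.131,.138):
  for v in(284,303):
    q=o+R@(dep*np.array([(321.5-w['cx'])/w['fx'],(v-w['cy'])/w['fy'],1]))-p; print(dep,v,'a %.1f h_grasp %.1f'%(q@a*1e3,q[2]*1e3-11))
k=cv2.imread('pics/s6.png').max(2); print('\n'.join(''.join('#' if x<40 else '+' if x<70 else '.' for x in r) for r in k[135:185:2,205:275]))
E
```

```text
-0.028 [(0, array([232.9, 162.6])), (0.01, array([232.3, 158. ])), (0.02, array([231.7, 153.4]))]
-0.02 [(0, array([235.9, 159.8])), (0.01, array([235.3, 155.3])), (0.02, array([234.7, 150.6]))]
-0.035 [(0, array([230.3, 165. ])), (0.01, array([229.7, 160.5])), (0.02, array([229. , 155.9]))]
0.125 284 a 27.8 h_grasp 11.8
0.125 303 a 21.1 h_grasp 14.1
0.131 284 a 25.1 h_grasp 6.4
0.131 303 a 18.1 h_grasp 8.8
0.138 284 a 21.8 h_grasp 0.1
0.138 303 a 14.5 h_grasp 2.7
..............#####################################...+############...
................+#..###############################...###########.....
......................##########################################......
.......................#######################################........
........................#####################################.........
.........................#+..+#############################...........
.........................+##############################..............
...................+##################################................
..................####################+++###########+..........
[... 443 characters left out ...]
..........+#######################++.........................
.....................######################+..........................
......................+####################...........................
........................++###############+............................
...........................++##########+..............................
......................................................................
......................................................................
......................................................................
......................................................................
......................................................................
```

The side view puts the underside only about 24 mm behind the grasp point, so my lift came before contact and the knob missed the edge (no force, no rotation). I'll back off, go lower and push in first.

Request:
{"name": "jog_arm", "arguments": {
  "series": "-1 0.32 0.1 0 0;-1 0.32 0.1 0 0;-1 0 0 -0.25 0;-1 0 0 -0.24 0;-1 0 0 0 0;-1 -0.16 -0.05 0 0;-1 -0.16 -0.05 0 0;-1 -0.12 -0.04 0 0;-1 0 0 0 0"
}}

```text
t: 15.13
ee_pos: [0.5729, 0.2035, 0.0322]
ee_rot: [-179.3, -0.0, -72.0]
contact_force: [7.7, 3.4, -4.0]
grip_width: 0.183
```

```bash
python3 - <<'E'
from h import *
w=snap('wrist'); e=env.sense(); p=e['ee_pos']; print(line(w),p,e['contact_force'],'d',(p[0]-.581)*951+(p[1]-.095)*309)
E
```

```text
[(np.int32(320), np.int32(279), np.int32(3), np.int32(21), np.int32(63))] [0.57287397 0.20346526 0.03221061] [ 7.76286201  2.55026331 -3.06003294] d 25.787905517634833
```

Request:
{"name": "jog_arm", "arguments": {
  "series": "-1 -0.11 -0.036 0.09 0;-1 -0.11 -0.036 0.08 0;-1 -0.11 -0.036 0.07 0;-1 -0.11 -0.036 0.06 0;-1 0 0 0 0"
}}

```text
t: 15.6
ee_pos: [0.5617, 0.1994, 0.0438]
ee_rot: [-179.1, -0.1, -72.0]
contact_force: [3.9, 1.3, 8.1]
grip_width: 0.184
```

```bash
python3 - <<'E'
from h import *
w=snap('wrist'); e=env.sense(); p=e['ee_pos']; print(line(w),p,e['contact_force'],'d',(p[0]-.581)*951+(p[1]-.095)*309)
E
```

```text
[(np.int32(319), np.int32(273), np.int32(5), np.int32(25), np.int32(100))] [0.56126552 0.19924685 0.04379458] [5.40167265 1.42449522 7.87123689] d 13.444783450509803
```

Request:
{"name": "jog_arm", "arguments": {
  "series": "-1 -0.12 -0.04 0.06 0;-1 -0.12 -0.04 0.04 0;-1 -0.13 -0.042 0.02 0;-1 -0.13 -0.042 0 0;-1 0 0 0 0"
}}

```text
t: 16.07
ee_pos: [0.541, 0.193, 0.0447]
ee_rot: [-179.9, -0.0, -72.0]
contact_force: [0.5, -0.1, 8.9]
grip_width: 0.186
```

```bash
python3 - <<'E'
from h import *
w=snap('wrist','w8.png'); d=snap('side','s8.png'); e=env.sense(); p=e['ee_pos']; print(line(w),p,e['contact_force'],'d',(p[0]-.581)*951+(p[1]-.095)*309)
G=lambda k:(255*(np.clip(k,0,140)/140.)**.6).astype(np.uint8)
def R(s):
    u,v=map(int,proj(s,p)); print(u,v); k=np.asarray(s['image']); b,a=min(max(v-75,0),330),max(u-100,0)
    return G(cv2.resize(k[b:b+150,a:a+200],(400,300),interpolation=cv2.INTER_CUBIC))
cv2.imwrite('pics/c8.png',np.hstack([R(w),R(d)])[...,::-1])
E
```

```text
[(np.int32(319), np.int32(273), np.int32(5), np.int32(25), np.int32(120))] [0.54086015 0.19293378 0.04465465] [ 0.14283281 -0.09475894  8.50332483] d -7.91145526279632
322 316
231 210
```

View pics/c8.png

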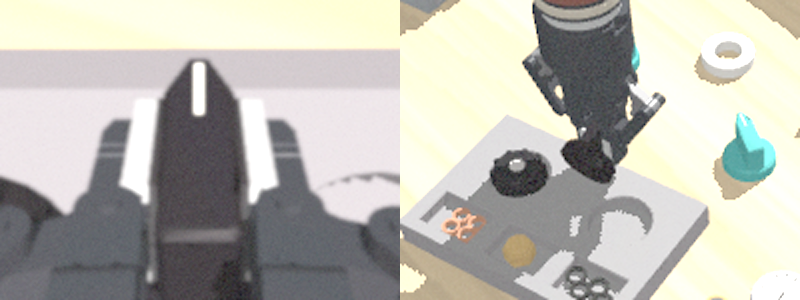

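The knob is now tilted well past 45° between the pads, bar up and nose outward, resting on the tray rim. The fingertips stop it rotating further. I'll move clear of the tray, touch the rim down on the counter and open, so it drops flat.

Request:
{"name": "jog_arm", "arguments": {
  "series": "-1 0 0 0.5 0;-1 0.4 0.13 0.1 0;-1 0.6 0.2 0 0;-1 0.6 0.2 0 0;-1 0.5 0.16 0 0;-1 0.2 0.06 -0.2 0;-1 0 0 -0.4 0;-1 0 0 -0.3 0;-1 0 0 -0.1 0;-1 0 0 0 0"
}}

```text
t: 17.0
ee_pos: [0.6058, 0.2146, 0.0275]
ee_rot: [179.6, 0.0, -72.0]
contact_force: [-0.1, -0.5, -0.2]
grip_width: 0.183
```

Request:
{"name": "jog_arm", "arguments": {
  "series": "-1 0 0 -0.1 0;-1 0 0 0 0;-1 0 0 0 0"
}}

```text
t: 17.25
ee_pos: [0.6095, 0.2155, 0.028]
ee_rot: [-180.0, 0.0, -72.0]
contact_force: [0.2, -0.2, -1.4]
grip_width: 0.182
```

Request:
{"name": "jog_arm", "arguments": {
  "series": "-1 0 0 -0.1 0;-1 0 0 0 0;-1 0 0 0 0"
}}

```text
t: 17.5
ee_pos: [0.6096, 0.2155, 0.0249]
ee_rot: [-180.0, -0.0, -72.0]
contact_force: [-0.6, -0.2, -0.5]
grip_width: 0.184
```

Request:
{"name": "jog_arm", "arguments": {
  "series": "-1 0 0 -0.1 0;-1 0 0 0 0;-1 0 0 0 0"
}}

```text
t: 17.75
ee_pos: [0.6093, 0.2154, 0.0215]
ee_rot: [180.0, 0.0, -72.0]
contact_force: [0.3, 1.0, -0.4]
grip_width: 0.181
```

Request:
{"name": "jog_arm", "arguments": {
  "series": "-1 0 0 -0.1 0;-1 0 0 0 0;-1 0 0 0 0"
}}

```text
t: 18.0
ee_pos: [0.6101, 0.2157, 0.0192]
ee_rot: [-179.9, -0.0, -72.0]
contact_force: [-0.1, -0.4, 2.0]
grip_width: 0.186
```

Request:
{"name": "jog_arm", "arguments": {
  "series": "-1 0 0 -0.1 0;-1 0 0 -0.1 0;-1 0 0 0 0;-1 0 0 0 0"
}}

```text
t: 18.33
ee_pos: [0.6118, 0.2162, 0.0175]
ee_rot: [-179.8, -0.0, -72.0]
contact_force: [-5.0, -1.2, 17.1]
grip_width: 0.185
```

```bash
python3 - <<'E'
from h import *
w=snap('wrist','w9.png'); d=snap('side','s9.png'); e=env.sense(); p=e['ee_pos']; print(line(w),p,e['contact_force'])
k=np.asarray(d['image']).max(2); u,v=map(int,proj(d,p)); print(u,v); print('\n'.join(''.join('#' if x<40 else '+' if x<70 else '.' for x in r) for r in k[v-30:v+34:2,u-40:u+40]))
E
```

```text
[(np.int32(320), np.int32(276), np.int32(3), np.int32(23), np.int32(68))] [0.61183576 0.21621828 0.01748889] [-4.26221774 -1.06013808 17.78025621]
256 194
..........++#######+++##################################........................
..........+++######++++#################################+..........++...........
..........++++######+++###############################..##++.......#..++........
............+++#######+##############################+...#+#++.......+##+.......
..............+++######+#############################...+##+###+....++#.........
.................+###################################....#+###+.++++++..........
...................#################################+...#+#########.............
..........................###########################....########+..............
...........................########################++++#########................
............................####################++#++#########..................
.............................##...##########################....................
.............................##.+#####################
[... 946 characters left out ...]
.................................................+++
++++++++++++++...............................................................+.+
+++++++++++++++++++.........................................................++++
+++++++++++++++++++++++.....................................................++.+
+++++++++++++++++++++++++++..................................................+++
++++++++++++++++++++++++++++++++.............................................+++
++++++++++++++++++++++++++++++++++++............................................
++++++++++++++++++++++++++++++..+.+.+++++.......................................
+++++++++++++++++++++++++++.........+++++++.....................................
```

```bash
python3 - <<'E'
from h import *
T=lambda p,yaw:(np.array(p),np.radians(yaw))
w=snap('wrist'); d=snap('side'); e=env.sense()
# camera in tool frame (a,lat,z)
p,y=e['ee_pos'],np.radians(e['ee_rot'][2]); a=np.array([-np.sin(y),np.cos(y),0]); B=np.c_[a,[np.cos(y),np.sin(y),0],[0,0,1]]
o=B.T@(np.array(w['origin'])-p); R=B.T@np.array(w['rotation'])
def row(q): c=R.T@(np.array([q[0],0,q[1]])-o); return w['fy']*c[1]/c[2]+w['cy']
im=cv2.imread('pics/w2.png')[:,:,::-1]; L=line({'image':im}); print('w2',L)
# w2: upright, camera on the back side -> line direction is -a ; top at h=14.4
for r in (L[0][1],L[0][1]+L[0][3]-1) if L else (): print('w2 x', least_squares(lambda x:row((x[0],.0144))-r,[-.02]).x*1e3)
XS=(24.8,9.0)
def pts(q,xs=XS):
    a0,h0,al=q[0],q[1],np.radians(q[2]); return [(a0+x*1e-3*np.sin(al),h0-x*1e-3*np.cos(al)) for x in xs]
p6=np.array([.5876,.2075,.1293]); y6=np.radians(15.7); a6=np.array([np.cos(y6),np.sin(y6),0])
def f(q):
    al=np.radians(q[2]); r=[row(t)-v for t,v in zip(pts(q),(284,302.5))]
    u=p6+(q[0]-.04*np.cos(al))*a6+np.array([0,0,q[1]-.04*np.sin(al)]); s=proj(d,u); return r+[(s[0]-234.5)/2,(s[1]-162)/2]
s=least_squares(f,[.016,.015,10],x_scale=[.01,.01,10]); q=s.x; print('w6 fit a,h(grasp) mm, alpha',q[0]*1e3,q[1]*1e3-11,q[2],s.fun)
# later pics: assume grasp point (0,.011) is a fixed point of the knob
al=np.radians(q[2]); v=np.array([q[0],q[1]-.011]); zc=v@[np.cos(al),np.sin(al)]; xc=v@[np.sin(al),-np.cos(al)]; print('grasp in knob: z %.1f x %.1f'%(40-zc*1e3,-xc*1e3))
def rows(A,dx=0):
    A=np.radians(A); c=np.array([0,.011])+zc*np.array([np.cos(A),np.sin(A)])+xc*np.array([np.sin(A),-np.cos(A)]); return [row(c+np.array([np.sin(A),-np.cos(A)])*x*1e-3) for x in XS]
for A in range(0,95,10): print(A,np.round(rows(A),1))
E
```

```text
w2 [(np.int32(318), np.int32(350), np.int32(6), np.int32(32), np.int32(160)), (np.int32(325), np.int32(380), np.int32(20), np.int32(33), np.int32(408))]
w2 x [-7.84823089]
w2 x [-24.31720407]
w6 fit a,h(grasp) mm, alpha 10.723566426878469 5.434528988934449 3.2770968675705476 [-0.07971687 -0.00715125 -1.10072897 -0.22085701]
grasp in knob: z 29.0 x 4.8
0 [285.4 302.2]
10 [281.2 303.4]
20 [278.3 305.4]
30 [276.6 308.3]
40 [276.6 311.9]
50 [278.1 316.2]
60 [281.4 321. ]
70 [286.4 326.2]
80 [293.2 331.5]
90 [301.6 336.9]
```

The line shows the knob only tilted about 10–15° and slid over the edge, because the bar grip pivots too stiffly. I'll use a better lever instead: set the knob down, grip the round skirt across its diameter (an easy pivot), then push the bar's end up by lowering it over the tray edge.

Request:
{"name": "jog_arm", "arguments": {
  "series": "-1 0 0 0.08 0;0.9 0 0 0.02 0;0.9 0 0 0 0;0.9 0 0 0 0;0.9 0 0 0 0;0.9 0 0 0 0;0.9 0 0 0.3 0;0.9 0 0 0.8 0;0.9 0 0 0.9 0;0.9 0 0 0.9 0;0.9 0 0 0.4 0;0.9 0 0 0 0"
}}

```text
t: 19.53
ee_pos: [0.6129, 0.2163, 0.1198]
ee_rot: [-179.5, -0.0, -72.0]
contact_force: [0.8, 0.6, 0.9]
grip_width: 0.953
```

```bash
cat >> h.py <<'E'
def blob(s,c,hw,z,th=40):
    g=np.asarray(s['image']).max(2); u,v=map(int,proj(s,c)); b,a=max(v-hw,0),max(u-hw,0); m=np.zeros(g.shape,np.uint8); m[b:v+hw,a:u+hw]=g[b:v+hw,a:u+hw]<th
    cs=max(cv2.findContours(m,0,1)[0],key=cv2.contourArea); P=np.array([onz(s,*q[0],z)[:2] for q in cs],np.float32)
    print('\n'.join(''.join('#' if x<22 else '+' if x<38 else 'W' if x>170 else '.' for x in r) for r in g[b:v+hw:2,a:u+hw])); print(u,v)
    return P
E
python3 - <<'E'
from h import *
w=snap('wrist','w10.png'); e=env.sense(); p=e['ee_pos']; print(p,e['ee_rot'][2])
P=blob(w,[p[0]-.02,p[1]-.005,.025],45,.025); print(cv2.minAreaRect(P))
for n in(18,15,21):
    y=np.radians(n);a=np.array([np.cos(y),np.sin(y)]);l=np.array([a[1],-a[0]]); print(n,((P-p[:2])@a).min(),((P-p[:2])@a).max(),((P-p[:2])@l).min(),((P-p[:2])@l).max())
E
```

```text
[0.61120751 0.21588986 0.11712324] -72.00830175943007
WWWWWWWWWWWWWWWWWWWWWWWWWWWWWWWWWWWWWWWWWWWWWWWWWWWWWWWWWWWWWWWWWWWWWWWWWWWWWWWWWWWWWWWWWW
WWWWWWWWWWWWWWWWWWWWWWWWWWWWWWWWWWWWWWWWWWWWWWWWWWWWWWWWWWWWWWWWWWWWWWWWWWWWWWWWWWWWWWWWWW
WWWWWWWWWWWWWWWWWWWWWWWWWWWWWWWWWWWWWWWWWWWWWWWWWWWWWWWWWWWWWWWWWWWWWWWWWWWWWWWWWWWWWWWWWW
WWWWWWWWWWWWWWWWWWWWWWWWWWWWWWWWWWWWWWWWWWWWWWWWWWWWWWWWWWWWWWWWWWWWWWWWWWWWWWWWWWWWWWWWWW
WWWWWWWWWWWWWWWWWWWWWWWWWWWWWWWWWWWWWWWWWWWWWWWWWWWWWWWWWWWWWWWWWWWWWWWWWWWWWWWWWWWWWWWWWW
WWWWWWWWWWWWWWWWWWWWWWWWWWWWWWWWWWWWWWWWWWWWWWWWWWWWWWWWWWWWWWWWWWWWWWWWWWWWWWWWWWWWWWWWWW
WWWWWWWWWWWWWWWWWWWWWWWWWWWWWWWWWWWWWWWWWWWWWWWWWWWWWWWWWWWWWWWWWWWWWWWWWWWWWWWWWWWWWWWWWW
WWWWWWWWWWWWWWWWWWWWWWWWWWWWWWWWWWWWWWWWWWWWWWWWWWWWWWWWWWWWWWWWWWWWWWWWWWWWWWWWWWWWWWWWWW
WWWWWWWWWWWWWWWWWWWWWWWWWWWWWWWWWWWWWWWWWWWWWWWWWWWWWWWWWWWWWWWWWWWWWWWWWWWWWWWWWWWWWWWWWW
WWWWWWWWWWWWWWWWWWWWWWWWWWWWWWWWWWWWWWWWWWWWWWWWWWWWWWWWWWWWWWWWWWWWWWWWWWWWWWWWWWWWWWWWWW
WWWWWWWWWWWWWWWWWWWWWWWWWWWWWWWWWWWWWWWWWWWWWWWWWWWWWWWWWWWWWWWWWWWWWWWWWWWWWWWWWWWWWWWWWW
WWWWWWWWWWWWWWWWWWWWWWWWWWWWWWWWWWWWWWWWWWWWW
[... 2729 characters left out ...]
########################....WWWWWWWWWWWWWWWWWW
..........................++######################################+.......................
..............................++###############################+..........................
.................................+########################++..............................
319 273
((0.5785058736801147, 0.20600444078445435), (0.04751580208539963, 0.04373432695865631), 17.94498634338379)
18 -0.05792168390222765 -0.010397370569141052 -0.02257516621605522 0.021158316798849525
15 -0.05837717394473987 -0.010363374451256067 -0.020631536418224034 0.023194069047519122
21 -0.058235271602007026 -0.010288330215316879 -0.024561997824434446 0.01930869641096844
```

```bash
python3 - <<'E'
from h import *
w=snap('wrist','w11.png'); d=snap('side','s11.png')
G=lambda k:(255*(np.clip(k,0,140)/140.)**.6).astype(np.uint8)
def R(s,c):
    u,v=map(int,proj(s,c)); print(u,v); k=np.asarray(s['image']); b,a=min(max(v-75,0),330),max(u-100,0)
    return G(cv2.resize(k[b:b+150,a:a+200],(400,300),interpolation=cv2.INTER_CUBIC))
c=[.585,.208,.02]
cv2.imwrite('pics/c9.png',np.hstack([R(w,c),R(d,c)])[...,::-1])
E
```

```text
320 277
247 202
```

View pics/c9.png

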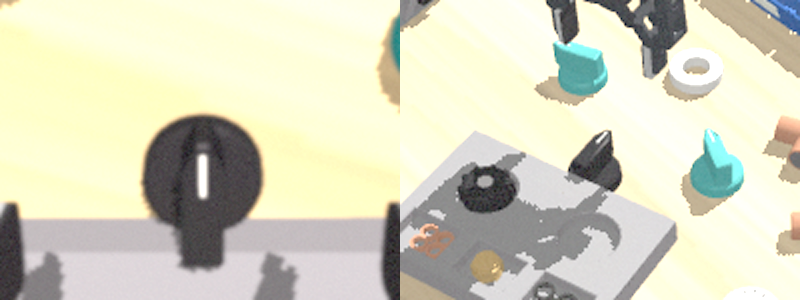

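The knob fell upright when I released it. It stands on the counter next to the tray wall, nose pointing away from the tray (white line at wrist crop (203,152–200)), and the fingers are clear. I'll compute its axis and grasp the flanks again.

```bash
python3 - <<'E'
from h import *
w=snap('wrist'); e=env.sense(); p=e['ee_pos']; y=np.radians(e['ee_rot'][2]); a=np.array([-np.sin(y),np.cos(y)]); l=np.array([np.cos(y),np.sin(y)])
L=line(w); print(L,p,e['ee_rot'][2])
x,t,ww,h,_=L[0]
for v,xx in((t,24.3),(t+h-1,7.85)):
    q=onz(w,x+(ww-1)/2,v,.040)[:2]-p[:2]; print('axis a %.1f l %.1f'%(q@a*1e3-xx,q@l*1e3))
# line slope
g=np.asarray(w['image']).min(2).astype(float); ys=np.arange(t+2,t+h-2); xc=[(g[r,x-3:x+ww+3]*np.arange(x-3,x+ww+3))[g[r,x-3:x+ww+3]>80].sum()/g[r,x-3:x+ww+3][g[r,x-3:x+ww+3]>80].sum() for r in ys]
Q=np.array([onz(w,u,v,.04)[:2] for u,v in zip(xc,ys)]); d=Q[0]-Q[-1]; print('yaw',np.degrees(np.arctan2(d[1],d[0])))
g=np.asarray(w['image']).max(2); pts=[]
for u in range(296,348,3):
    k=np.nonzero(g[250:300,u]<40)[0]
    if len(k): pts.append((u,250+k[0]))
for z in(.0,.014):
    P=np.array([onz(w,*q,z)[:2]-p[:2] for q in pts]); P=np.c_[P@a,P@l]*1e3
    f=least_squares(lambda c:np.hypot(P[:,0]-c[0],P[:,1]-c[1])-25,[-40,0],loss='soft_l1'); print('skirt',z,f.x,abs(f.fun).mean())
E
```

```text
[(np.int32(321), np.int32(279), np.int32(2), np.int32(19), np.int32(37))] [0.60792378 0.21507376 0.11249155] -72.0114130480443
axis a -41.2 l -0.2
axis a -38.6 l -0.2
yaw 17.956524428007285
skirt 0.0 [-43.11248804  -0.42423606] 0.21673589836904522
skirt 0.014 [-37.41681055  -0.47140509] 0.3185906016593554
```

Request:
{"name": "jog_arm", "arguments": {
  "series": "1 -0.3 -0.1 0 0;1 -0.4 -0.13 0 0;1 -0.3 -0.1 0 0;1 -0.22 -0.067 0 0;1 0 0 -0.5 0;1 0 0 -0.9 0;1 0 0 -0.8 0;1 0 0 -0.5 0;1 0 0 -0.2 0;1 0 0 0 0;1 0 0 0 0"
}}

```text
t: 20.65
ee_pos: [0.5729, 0.2036, 0.0279]
ee_rot: [180.0, 0.0, -72.0]
contact_force: [0.1, -0.4, -0.3]
grip_width: 0.996
```

Request:
{"name": "jog_arm", "arguments": {
  "series": "1 0 0 -0.06 0;-1 0 0 0 0;-1 0 0 0 0;-1 0 0 0 0;-1 0 0 0 0;-1 0 0 0 0;-1 0 0 0 0;-1 0 0 0 0;-1 0 0 0 0;-1 0 0 0 0",
  "force": 60
}}

```text
t: 21.48
ee_pos: [0.5735, 0.2037, 0.0264]
ee_rot: [-179.9, -0.0, -72.0]
contact_force: [2.0, -0.5, 2.4]
grip_width: 0.17
```

Request:
{"name": "jog_arm", "arguments": {
  "series": "-1 0 0 0.3 0;-1 0 0 0.8 0;-1 0 0 0.95 0;-1 0 0 0.95 0;-1 0 0 0.95 0;-1 0 0 0.95 0;-1 0 0 0.8 0;-1 0 0 0.4 0;-1 0 0 0 0;-1 0 0 0 0"
}}

```text
t: 22.32
ee_pos: [0.5727, 0.2035, 0.2089]
ee_rot: [180.0, 0.0, -72.0]
contact_force: [0.8, 0.3, -1.2]
grip_width: 0.175
```

```bash
cat >> h.py <<'E'
def inhand(s,e,zu=-.0256):
    p=e['ee_pos']; y=np.radians(e['ee_rot'][2]); a=np.array([-np.sin(y),np.cos(y)]); l=np.array([np.cos(y),np.sin(y)])
    g=np.asarray(s['image']).max(2); u0=[];L=line(s); print('line',L)
    return p,a,l,g
E
python3 - <<'E'
from h import *
w=snap('wrist','w12.png'); e=env.sense(); p,a,l,g=inhand(w,e); print(e['t'],p,e['ee_rot'][2],e['grip_width'])
u,v=map(int,proj(w,[*p[:2],p[2]-.02])); print(u,v)
b=v-60; k=g[b:v+80:3,u-70:u+70:1]
print('\n'.join(''.join('#' if x<22 else '+' if x<45 else 'W' if x>170 else '.' for x in r[::2]) for r in k)); print(b,u-70)
E
```

```text
line [(np.int32(319), np.int32(290), np.int32(5), np.int32(34), np.int32(166))]
22.3667 [0.57177254 0.20330171 0.20724204] -72.00963788237846 0.17290083842819354
321 294
......................................................................
......................................................................
......................................................................
......................................................................
......................................................................
......................................................................
......................................................................
.............................+++#######++.............................
.........................++##################+........................
......................+#########################+.....................
...+++++++..........+######+#+##########++++######+...................
+############+....+######++++############+++++++####+.................
#+#############+.#######+++###############+++++++####+................
###++++
[... 1714 characters left out ...]
+++++++++######+############++##+++++++++++++++++..++
....++++++++++++++++++++++###################++##++++++++++++++++++...
++++++++++++++++++++++++++#############+#####+###+++++++++++++++++++++
++++++++++++++++++++++++++#######################+++++++++++++++++++++
++++++++++++++++++++++#+++#######################+++++++++++++++++++++
++++++++++++++++++++++#+++#######################+++++++++++++++++++++
++++++++++++++++++++++++++#######################+++++++++++++++++++++
++++++++++++++++++++++++++#######################+++++++++++++++++++++
++++++++++++++++++++++#+++########################++++++++++++++++++++
++++++++++++++++++++++#++++#################++######++++++++++++++++++
234 251
```

The knob is held upright again, nose forward, line rows 290–323. Now to the tap: first a hover short of the spindle so the wrist camera can see the tip.

Request:
{"name": "jog_arm", "arguments": {
  "series": "-1 -0.2 -0.5 0 -0.3;-1 -0.3 -0.9 0 -0.5;-1 -0.3 -0.9 0 -0.5;-1 -0.3 -0.9 0 -0.5;-1 -0.3 -0.9 0 -0.5;-1 -0.3 -0.9 0 -0.5;-1 -0.3 -0.9 0 -0.5;-1 -0.3 -0.9 0 -0.5;-1 -0.3 -0.9 0 -0.5;-1 -0.3 -0.9 0 -0.5;-1 -0.3 -0.9 0 -0.5;-1 -0.3 -0.9 0 -0.5"
}}

```text
t: 23.37
ee_pos: [0.4655, -0.1089, 0.206]
ee_rot: [179.7, 0.1, -101.1]
contact_force: [0.5, -0.1, 0.2]
grip_width: 0.167
```

Request:
{"name": "jog_arm", "arguments": {
  "series": "-1 -0.3 -0.8 0 -0.5;-1 -0.1 -0.2 0 -0.1;-1 0 0 0 0;-1 0 0 0 0;-1 0 0 0 0;-1 0 0 0 0"
}}

```text
t: 23.87
ee_pos: [0.456, -0.1372, 0.2084]
ee_rot: [179.9, 0.0, -103.9]
contact_force: [-0.1, 0.3, -0.6]
grip_width: 0.172
```

```bash
python3 - <<'E'
from h import *
w=snap('wrist','w13.png'); e=env.sense(); p,a,l,g=inhand(w,e); print(e['t'],p,e['ee_rot'],e['grip_width'])
L=line(w); x,t,ww,h,_=max(L,key=lambda q:q[3]) 
for dz in(.0136,.016):
  for v,xx in((t,24.3),(t+h-1,7.85)):
    q=onz(w,x+(ww-1)/2,v,p[2]+dz)[:2]-p[:2]; print(dz,'axis a %.1f l %.1f'%(q@a*1e3-xx,q@l*1e3))
pts=[]
for u in range(285,360,4):
    k=np.nonzero(g[235:330,u]<35)[0]
    if len(k): pts.append((u,int(235+k[0])))
print(pts)
for z in(-.0264,-.024):
    P=np.array([onz(w,*q,p[2]+z)[:2]-p[:2] for q in pts]); P=np.c_[P@a,P@l]*1e3
    f=least_squares(lambda c:np.hypot(P[:,0]-c[0],P[:,1]-c[1])-25,[0,0],loss='soft_l1'); print('skirt',z,f.x,f.fun.round(1))
u,v=map(int,proj(w,[.5083,-.1519,.106])); print('tip pred',u,v)
k=g[max(v-36,0):v+60:2,u-60:u+60:2]
print('\n'.join(''.join('#' if x<40 else '+' if x<90 else '.' if x<150 else 'o' if x<190 else 'W' for x in r) for r in k)); print(max(v-36,0),u-60)
E
```

```text
line [(np.int32(319), np.int32(290), np.int32(5), np.int32(34), np.int32(166))]
23.9167 [ 0.45619673 -0.13724992  0.2086455 ] [ 1.79964438e+02  2.56531387e-02 -1.03893604e+02] 0.1732835779449453
0.0136 axis a -4.1 l -0.8
0.0136 axis a -3.1 l -0.8
0.016 axis a -2.8 l -0.8
0.016 axis a -1.5 l -0.8
[(285, 271), (289, 267), (293, 263), (297, 261), (301, 259), (305, 257), (309, 256), (313, 256), (317, 255), (321, 255), (325, 255), (329, 256), (333, 256), (337, 258), (341, 259), (345, 261), (349, 264), (353, 267), (357, 271)]
skirt -0.0264 [-5.92967564 -0.89209297] [-0.3 -0.3  0.1 -0.   0.   0.3  0.2 -0.2  0.1  0.   0.1 -0.1  0.3 -0.2
  0.1  0.1 -0.2 -0.1 -0.2]
skirt -0.024 [-4.99428732 -0.89429498] [-0.4 -0.4  0.1 -0.1  0.   0.3  0.3 -0.1  0.2  0.1  0.2 -0.1  0.3 -0.1
  0.1  0.1 -0.2 -0.2 -0.3]
tip pred 324 166
............................................................
............................................................
............................................................
............................................................
......................................
[... 1953 characters left out ...]
+++++++++++++++++++++
++++++.........o.++++++++.oWWWWooo.+++++++++++++++++++++++++
++++++.........oo.+.....+.oWWWWooo.+++++++++++++++++..+++...
++++++..........oo........ooWWWooo.++++++++++++++++.........
+++.++...........oo.........oooo...++++++++++++++++.........
..................oo........oooo...+++++++.++...++..........
..oWWo..oooo...oooooo.ooooooooooo...................ooo....o
..oWWWWWWWWWWWWWWWW.ooWWWWoooooo...................oWWWWWWWW
...WWWWWWWWWWWWWWWWooooWWWWooooo...................oWWWWWWWW
...WWWWWWWWWWWWWWWWWWoooWWWWo......................WWWWWWWWW
..oWWWWWWWWWWWWWWWWWWWoooWWWo.+....................WWWWWWWWW
...WWWWWWWWWWWWWWWWWWWWoooWWo......................oWWWWWWWW
130 264
```

The tip is visible at about wrist pixel (324,171), with its flat on the image-up side as expected. Now I'll measure its position precisely, in the tool's frame.

```bash
cat >> h.py <<'E'
def tipmeas(s,e,c=(.5083,-.1519,.106),hw=16):
    p,a,l,g=inhand(s,e); hsv=cv2.cvtColor(np.asarray(s['image']),cv2.COLOR_RGB2HSV); u,v=map(int,proj(s,c)); v+=4
    S=hsv[v-hw:v+hw,u-hw:u+hw]; print('\n'.join(' '.join('%3d'%x if y<70 else '  .' for x,y in zip(r[...,2],r[...,1])) for r in S[::1]))
    print('rows from',v-hw,'cols from',u-hw); return p,a,l
E
python3 - <<'E'
from h import *
w=snap('wrist'); e=env.sense(); tipmeas(w,e)
E
```

```text
line [(np.int32(319), np.int32(290), np.int32(5), np.int32(34), np.int32(166))]
  .   .   .   .   .   .   .   .   .   .   . 179 183 186 190 188 186 185 182 178 170 167   .   .   .   .   .   .   .   .   .   .
  .   .   .   .   .   .   .   .   . 185 186 189 189 189 189 188 186 184 184 185 180 176 170 170   .   .   .   .   .   .   .   .
  .   .   .   .   .   .   .   . 183 187 189 188 186 185 184 183 183 184 182 181 181 181 177 172 168   .   .   .   .   .   .   .
  .   .   .   .   .   .   .   . 184 187 187 184 181 181 181 182 182 180 181 180 181 179 178 174 168   .   .   .   .   .   .   .
  .   .   .   .   .   .   . 183 185 186 182 182 182 181 181 182 181 183 181 182 181 180 181 180 175 167   .   .   .   .   .   .
  .   .   .   .   .   . 184 184 183 184 182 183 181 181 180 182 182 182 182 182 182 182 182 182 179 173 170   .   .   .   .   .
  .   .   .   .   .   . 185 182 184 183 182 181 182 182 182 182 180 181 181 180 181 182 181 179 181 181 176   .   .   .   .   .
  .   .   .   .   .   . 183 184 182 181 181 182 182 180 179 181 179 181 181 180 181 180 180 179 179 181 177 176   .   .   . 
[... 2403 characters left out ...]
   .   .   .   .   .   .   .   .
  .   .   .   .   .   .   .   .   .   .   .   .   .   .   .   .   .   .   .   .   .   .   .   .   .   .   .   .   .   .   .   .
  .   .   .   .   .   .   .   .   .   .   .   .   .   .   .   .   .   .   .   .   .   .   .   .   .   .   .   .   .   .   .   .
  .   .   .   .   .   .   .   .   .   .   .   .   .   .   .   .   .   .   .   .   .   .   .   .   .   .   .   .   .   .   .   .
  .   .   .   .   .   .   .   .   .   .   .   .   .   .   .   .   .   .   .   .   .   .   .   .   .   .   .   .   .   .   .   .
  .   .   .   .   .   .   .   .   .   .   .   .   .   .   .   .   .   .   .   .   .   .   .   .   .   .   .   .   .   .   .   .
rows from 155 cols from 308
```

```bash
python3 - <<'E'
from h import *
w=snap('wrist'); e=env.sense(); p,a,l,g=inhand(w,e); print(p,e['ee_rot'][2])
for v,x in((177,-4.8),(166.2,1.8)):
    q=onz(w,324.3,v,.106); r=q[:2]-p[:2]; print('axis in tool: a %.1f l %.1f'%(r@a*1e3-x,r@l*1e3),'world',q[:2]-x*1e-3*a)
for z in(-.0264,):
    P=[]
    for u in range(285,360,4):
        k=np.nonzero(g[235:330,u]<35)[0]
        P.append(onz(w,u,235+k[0],p[2]+z)[:2]-p[:2])
    P=np.array(P); P=np.c_[P@a,P@l]*1e3
    for R in(25,24.4): print(R,least_squares(lambda c:np.hypot(P[:,0]-c[0],P[:,1]-c[1])-R,[0,0],loss='soft_l1').x)
E
```

```text
line [(np.int32(319), np.int32(290), np.int32(5), np.int32(34), np.int32(166))]
[ 0.45629279 -0.1375431   0.20894595] -103.91009721696629
axis in tool: a 52.0 l 1.5 world [ 0.50645625 -0.1514619 ]
axis in tool: a 52.9 l 1.4 world [ 0.50733081 -0.15165357]
25 [-5.83744825 -0.84324476]
24.4 [-5.16507604 -0.84458191]
```

Request:
{"name": "jog_arm", "arguments": {
  "series": "-1 0.3 -0.08 0 0;-1 0.4 -0.12 0 0;-1 0.5 -0.14 0 0;-1 0.4 -0.12 0 0;-1 0.23 -0.06 -0.3 0;-1 0 0 -0.7 0;-1 0 0 -0.7 0;-1 0 0 -0.5 0;-1 0 0 -0.2 0;-1 0 0 0 0;-1 0 0 0 0"
}}

```text
t: 24.93
ee_pos: [0.511, -0.1539, 0.1368]
ee_rot: [180.0, 0.0, -104.0]
contact_force: [-0.6, 0.6, 0.7]
grip_width: 0.173
```

```bash
python3 - <<'E'
from h import *
d=snap('side','s13.png'); e=env.sense(); p=e['ee_pos']; print(e['t'],p,e['ee_rot'][2],e['contact_force'])
hsv=cv2.cvtColor(np.asarray(d['image']),cv2.COLOR_RGB2HSV); u,v=map(int,proj(d,[.5075,-.1517,.106])); print('tip pred',u,v)
S=hsv[v-24:v+24,u-32:u+32]
print('\n'.join('%d '%(v-24+i)+''.join('#' if x[2]<40 else '+' if x[1]<70 and x[2]>150 else '-' if x[1]<70 else '.' for x in r) for i,r in enumerate(S))); print('col0',u-32)
o=cv2.cvtColor(cv2.imread('pics/s0.png') if False else cv2.imread('pics/side0.png'),cv2.COLOR_BGR2HSV)[v-24:v+24,u-32:u+32]
print('\n'.join('%d '%(v-24+i)+''.join('#' if x[2]<40 else '+' if x[1]<70 and x[2]>150 else '-' if x[1]<70 else '.' for x in r) for i,r in enumerate(o)))
E
```

```text
24.9833 [ 0.51167655 -0.15425235  0.13776776] -104.0044636884742 [-0.36651057 -0.22114111 -0.07203908]
tip pred 358 329
305 .......-----+----------------#############################.-----
306 .......+------+++------------############################-.-----
307 ........+++++++++--+---------############################-------
308 .....+++++++++++++--+--------############################-------
309 ...++++++++++++++++-++-------############################-------
310 ..--+++++++++++++++-+---+---###########################---#-----
311 .----+++++++++++++++--------##########################----------
312 -----+++++++++++++-------#-########-################------------
313 ------++++++++++-------##########--#-##############-----------##
314 +-----+++++++--------###########---#-#############---------###--
315 ++-----++-----------###########----#-#############-------##-----
316 ++-------.....------#########---------###########---########----
317 +++-----.......----##########------#---######################---
318 +++----.........---###########-----#---######################---
319 ++----....
[... 4952 characters left out ...]
-.........
343 ---------------...........--------++--........---------.........
344 ----------------..........------------.........--------+........
345 -----------------.........-----------...........---------.......
346 -----------------...........--------............----------......
347 ------------------...........-----...............--------+......
348 -------------------...............................---------.....
349 -------------------...............................----------....
350 -------------------...................++...........---------....
351 ----------------....................----...........----------...
352 --------------......................---++.........------------..
```

```bash
python3 - <<'E'
from h import *
d=snap('side'); e=env.sense(); p=e['ee_pos']; print(p)
g=np.asarray(d['image']).max(2)
pts=[]
for r in range(335,345):
    k=np.nonzero(g[r,335:385]<40)[0]+335
    # longest run
    runs=np.split(k,np.nonzero(np.diff(k)>1)[0]+1); k=max(runs,key=len); pts+= [(k[0]-.5,r),(k[-1]+.5,r)]
for c in range(352,372): 
    k=np.nonzero(g[330:350,c]<40)[0]+330; pts.append((c,k[-1]+.5))
P=np.array([onz(d,*q,p[2]-.0264)[:2] for q in pts])
for R in(.025,.0245):
    f=least_squares(lambda c:np.hypot(*(P-c).T)-R,p[:2],loss='soft_l1',f_scale=.0005); print('knob axis side',R,f.x,np.abs(f.fun).mean())
o=cv2.cvtColor(cv2.imread('pics/side0.png'),cv2.COLOR_BGR2HSV)
print(o[325:337,350:366,2])
for q in((358,328.5),(358,330.5),(358.3,332)): print(q,onz(d,*q,.106)[:2])
a=np.array([.9703,-.242]);print('right',np.array(d['rotation'])[:,0])
E
```

```text
[ 0.5119653  -0.15440973  0.1382666 ]Traceback (most recent call last):
  File "<stdin>", line 8, in <module>
IndexError: index 0 is out of bounds for axis 0 with size 0
```

```bash
python3 - <<'E'
from h import *
d=snap('side'); e=env.sense(); p=e['ee_pos']; print(p)
g=np.asarray(d['image']).max(2)
pts=[]
for r in range(335,345):
    k=np.nonzero(g[r,335:385]<40)[0]+335
    if len(k)<3: continue
    k=max(np.split(k,np.nonzero(np.diff(k)>1)[0]+1),key=len); pts+= [(k[0]-.5,r),(k[-1]+.5,r)]
for c in range(354,368): 
    k=np.nonzero(g[330:350,c]<40)[0]+330; pts.append((c,k[-1]+.5))
P=np.array([onz(d,*q,p[2]-.0264)[:2] for q in pts])
for R in(.025,.0245):
    f=least_squares(lambda c:np.hypot(*(P-c).T)-R,p[:2],loss='soft_l1',f_scale=.0005); print('knob axis side',R,f.x,np.abs(f.fun).mean())
o=cv2.cvtColor(cv2.imread('pics/side0.png'),cv2.COLOR_BGR2HSV)
print(o[325:337,350:366,2])
for q in((358,328.5),(358,330.5),(358.3,332)): print(q,onz(d,*q,.106)[:2])
print('right',np.array(d['rotation'])[:,0])
E
```

```text
[ 0.51204403 -0.15445026  0.13847852]
knob axis side 0.025 [ 0.51004035 -0.15276553] 0.00038307750826424114
knob axis side 0.0245 [ 0.50966561 -0.15321069] 0.0003484664966681623
[[158 118 118 119 117 118 116 115 125 147 117 115 113 114 116 115]
 [162 124 116 118 117 118 129 163 161 166 138 114 117 116 119 116]
 [158 162 121 116 127 159 162 144 159 166 164 137 116 118 119 117]
 [159 148 149 164 164 143 189 189 187 175 166 165 116 120 118 118]
 [148 160 159 164 166 159 173 193 194 195 178 165 136 120 119 121]
 [115 120 156 166 142 156 190 195 193 192 192 164 166 140 120 121]
 [111 150 169 177 121 131 170 185 192 190 192 178 166 165 120 118]
 [140 153 120 165  97 109 143 191 192 193 193 193 170 167 137 119]
 [ 83  76 113 163  96  81  91 120 197 211 148 143 138 165 166 140]
 [ 75 158 162 155  94  78  82  88 134 106 100  90 127 166 165 165]
 [157 160 148 147  74  78  79  82  87  82  83  81 154 166 163 166]
 [162 162 149 147  75  79  82  83  83  83  80  82 165 175 166 165]]
(358, 328.5) [ 0.50837086 -0.14971341]
(358, 330.5) [ 0.5061499 -0.1519571]
(358.3, 332) [ 0.50479743 -0.15390487]
right [ 0.74479345 -0.6672818   0.00420962]
```

The wrist estimate and the side view disagree by about 2–3 mm along the tap's x. I'll take a point between them and probe gently, with TCP height as the check (blocked at about 0.132, home at about 0.118).

Request:
{"name": "jog_arm", "arguments": {
  "series": "-1 -0.065 0.016 0 0;-1 0 0 -0.1 0;-1 0 0 -0.1 0;-1 0 0 -0.1 0;-1 0 0 -0.1 0;-1 0 0 0 0;-1 0 0 0 0"
}}

```text
t: 25.67
ee_pos: [0.5088, -0.1533, 0.1245]
ee_rot: [180.0, 0.0, -104.0]
contact_force: [0.7, 1.3, -1.1]
grip_width: 0.175
```

It went in without resistance. Now pressing it home.

Request:
{"name": "jog_arm", "arguments": {
  "series": "-1 0 0 -0.1 0;-1 0 0 -0.1 0;-1 0 0 0 0;-1 0 0 0 0",
  "force": 90
}}

```text
t: 26.0
ee_pos: [0.5089, -0.1534, 0.1187]
ee_rot: [180.0, 0.0, -104.0]
contact_force: [1.4, 1.0, -2.0]
grip_width: 0.165
```

Request:
{"name": "jog_arm", "arguments": {
  "series": "-1 0 0 -0.08 0;-1 0 0 -0.08 0;-1 0 0 0 0;-1 0 0 0 0"
}}

```text
t: 26.33
ee_pos: [0.5091, -0.1534, 0.1151]
ee_rot: [180.0, 0.0, -104.0]
contact_force: [-2.6, 2.4, 6.7]
grip_width: 0.164
```

Request:
{"name": "jog_arm", "arguments": {
  "series": "-1 0 0 -0.08 0;-1 0 0 -0.06 0;-1 0 0 0 0;-1 0 0 0 0"
}}

```text
t: 26.67
ee_pos: [0.5093, -0.1535, 0.1133]
ee_rot: [180.0, 0.0, -104.0]
contact_force: [-5.9, 4.8, 18.3]
grip_width: 0.167
```

Request:
{"name": "jog_arm", "arguments": {
  "series": "-1 0 0 -0.06 0;-1 0 0 0 0;-1 0 0 0 0;-1 0 0 0 0"
}}

```text
t: 27.0
ee_pos: [0.5094, -0.1536, 0.1131]
ee_rot: [179.9, 0.0, -104.0]
contact_force: [-9.5, 4.9, 27.1]
grip_width: 0.166
```

Request:
{"name": "jog_arm", "arguments": {
  "series": "-1 -0.03 0.007 0 0;-1 0 0 0.02 0;-1 0 0 0 0;-1 0 0 0 0;-1 0 0 0 0;-1 0 0 0 0;-1 0 0 0 0;-1 0 0 0 0;-1 0 0 0 0;-1 0 0 0 0;-1 0 0 0 0"
}}

```text
t: 27.92
ee_pos: [0.5093, -0.1535, 0.1132]
ee_rot: [-179.9, 0.0, -104.0]
contact_force: [-6.6, 5.1, 21.3]
grip_width: 0.16
```

```bash
python3 - <<'E'
from h import *
w=snap('wrist','w14.png'); d=snap('side','s14.png'); e=env.sense(); p,a,l,g=inhand(w,e); print(e['t'],p,e['ee_rot'],e['contact_force'],e['grip_width'])
x,t,ww,h,_=max(line(w),key=lambda q:q[3]); print('line yaw cols',[float(np.mean(np.nonzero(np.asarray(w['image'])[r,310:335].min(1)>150)[0])+310) for r in range(t+3,t+h-3,6)])
pts=[(u,235+np.nonzero(g[235:330,u]<35)[0][0]) for u in range(297,349,4)]; print(pts)
k=np.asarray(d['image']).max(2); u,v=map(int,proj(d,[.5083,-.152,.095])); print('\n'.join('%d '%(v-20+i)+''.join('#' if q<40 else '.' for q in r) for i,r in enumerate(k[v-20:v+24,u-28:u+28:1])))
E
```

```text
line [(np.int32(319), np.int32(290), np.int32(5), np.int32(34), np.int32(166))]
28.0167 [ 0.50927859 -0.15353126  0.11318937] [-1.79933560e+02  7.53265365e-03 -1.03999151e+02] [-5.31824859  3.6620695  21.36688399] 0.16484519771348416
line yaw cols [321.0, 321.0, 321.0, 321.0, 321.0]
[(297, np.int64(261)), (301, np.int64(259)), (305, np.int64(258)), (309, np.int64(256)), (313, np.int64(256)), (317, np.int64(255)), (321, np.int64(255)), (325, np.int64(255)), (329, np.int64(255)), (333, np.int64(256)), (337, np.int64(258)), (341, np.int64(259)), (345, np.int64(261))]
313 .........................###########################....
314 .......................############################.....
315 .......................############################.....
316 .......................###########################......
317 .......................###########################......
318 .......................###########################......
319 .......................###########################......
320 ......................############################......
321 ......................######.########
[... 1454 characters left out ...]
#################............
346 ..............##############################............
347 ...............############################.............
348 ................##########################..............
349 .................########################...............
350 ..................######################................
351 ....................##################..................
352 ......................##############....................
353 .........................#######........................
354 ........................................................
355 ........................................................
356 ........................................................
```

```bash
python3 - <<'E'
from plant import env
print(env.sign_off()); e=env.sense(); print(e['t'],e['ee_pos'],e['contact_force'],e['grip_width'])
E
```

```text
the job is handed in; nothing more can be done
None
the job is handed in; nothing more can be done
```

The knob is fitted to the gas tap and was handed in at about t = 28 s, still gripped and pressed in. No verdict came back, and I could not read a state after hand-in.

**What went wrong on the way:** after the first lift out of the tray, I typed a claw value of 0 instead of -1 and the knob dropped beside the stand. My first try at tipping it upright, against the tray's edge, only half turned it and it slid over the rim. It fell upright when I released it on the counter. I then gripped it again on the flanks and carried it to the tap with the nose on the flat's side.

**Last checks:**
- **Insertion:** the knob met no resistance going on.
- **Spring:** it began to push back near TCP z = 0.118, as expected. A hard stop came at 0.1132, about 5 mm further, which matches full travel.
- **Push:** the wrist read about 21 N upward, plus about 6 N sideways that remained after I eased it.
- **Grip:** the opening was about 14 mm for the 16 mm bar. The white line sat at the same wrist-camera pixels as before insertion, so the knob had not slipped or tilted in the grip.
- **Direction:** the tool's yaw put the nose at -14°, the same as the flat.

**What disagreed:** before insertion, the wrist and side cameras differed by 2–3 mm along the tap's x on where the knob sat relative to the spindle. I settled this by probing from a point between them.

**Not checked:** I did not measure the other parts' positions again at the end. I steered around them, and none of the contact forces pointed to a collision.

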